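# Charge the tumbling flask and run it on the press-to-run shaker

### The job

Pour all six marble chips out of the scoop into the round flask and set the scoop back down flat on the bench. Then seat the flask upright in the sprung ring on top of the shaker, press it fully down against the springs and finish while still holding it pressed down, since the shaker only runs as long as the flask is held down. Leave the other things on the bench where they are.

Things in the scene. Friction and masses are not known exactly. Their poses are not given: they have to be found in the camera images.
- scoop_grip (a point): Pouring scoop: a steel pan with a straight wooden handle, holding marble chips. This point is the middle of the handle, 36 mm above the scoop's flat underside. x points along the scoop from handle to spout, z up. The handle is a level bar 16 mm wide, 18 mm tall, reaching from 43 mm behind to 37 mm ahead of this point; its end by the pan continues in a 12 mm strap.
- scoop_pan (a point): Centre of the scoop's pan, on its floor, 95 mm ahead of scoop_grip. The pan is 82 mm wide, 42 mm high, flat for 40 mm behind and ahead of this point, closed at the back; then it rises gently (15 degrees) and narrows to the open spout. The scoop weighs 130 to 210 g without chips. The chips slide out when it is tipped nose-down some 55 to 75 degrees.
- scoop_tip (a point): Middle of the lip of the scoop's spout, 181 mm ahead of scoop_grip along its x axis and 21 mm lower; 15 mm above the scoop's underside. The spout is 45 mm between its walls there.
- flask_belly (a point): Flask of white plastic: round belly 96 mm across, wide open neck, flat foot (52 mm) on which it stands. This point is the belly's centre, on the axis, 40 mm above the foot; z is the axis, up through the neck. The neck is straight and round, 64 mm outside, 57 mm inside, from 36 to 76 mm above this point; wall 3.5 mm. Weighs 200 to 325 g empty.
- flask_mouth (a point): Centre of the flask's open mouth, at the top of its neck, 76 mm above flask_belly, 116 mm above the foot.
- shaker_deck (a point): Middle of the top of the shaker's housing: a low grey box, 172 by 164 mm, 64 mm high, fixed on the bench, with the sprung ring above it. x and y along its sides; a battery pack sticks out 14 mm at its +x side. Nothing stands between the deck and the hole of the ring.
- cradle_seat (a point): Centre of the upper face of the shaker's sprung ring, 105 mm above the bench when up; moves down with it. Ring 112 mm across, hole 80 mm, on three coil springs, whose caps (19 mm across) stand 68 mm from the centre, 18 mm higher than the ring. Seated in the hole, the flask has its belly centre about 26 mm above this point, its foot about 14 mm below.
- cradle (a joint): How far the sprung ring is pressed down: 0 up, 0.016 m fully down on its stop. It springs back up when let go. It starts to move under about 7 N and takes about 14 N to go fully down (both with the flask's weight counted in). The flask's weight alone does not press it down.
- chip1_mid (a point): Centre of marble chip 1 of 6, a block of 12 to 16 mm a side, 10 g, lying in the scoop's pan at the start.
- chip2_mid (a point): Centre of marble chip 2 of 6, a block of 12 to 16 mm a side, 10 g, lying in the scoop's pan at the start.
- chip3_mid (a point): Centre of marble chip 3 of 6, a block of 12 to 16 mm a side, 10 g, lying in the scoop's pan at the start.
- chip4_mid (a point): Centre of marble chip 4 of 6, a block of 12 to 16 mm a side, 10 g, lying in the scoop's pan at the start.
- chip5_mid (a point): Centre of marble chip 5 of 6, a block of 12 to 16 mm a side, 10 g, lying in the scoop's pan at the start.
- chip6_mid (a point): Centre of marble chip 6 of 6, a block of 12 to 16 mm a side, 10 g, lying in the scoop's pan at the start.
- mallet: Bystander, not to be disturbed: round wooden carver's mallet standing on its head, 94 mm across, 220 mm tall. Origin at its underside's middle.
- chisel: Bystander, not to be disturbed: steel point chisel lying on the bench, 200 mm long, 14 mm thick. Origin at its underside's middle.
- offcut: Bystander, not to be disturbed: marble offcut block, 60 by 42 by 28 mm. Origin at its underside's middle.
- rasp: Bystander, not to be disturbed: flat rasp with a wooden handle lying on the bench, 260 mm long. Origin at its underside's middle.
- wax_tin: Bystander, not to be disturbed: low round metal tin, 72 mm across, 45 mm tall. Origin at its underside's middle.
- brush: Bystander, not to be disturbed: dusting brush lying on the bench, 200 mm long. Origin at its underside's middle.
Things that resemble listed ones, but are neither listed nor needed, are in the scene too. What is shaped like the part that bears scoop_grip but black or blue is not meant.

How it is judged:
On the way:
1. all six chips are in the flask while the sprung ring is not yet pressed down (distance between each of chip1_mid, chip2_mid, chip3_mid, chip4_mid, chip5_mid, chip6_mid and flask_belly below 0.046 m and value of joint cradle below 0.006 m), for 0.2 s.
At the end, for the whole second after the job is handed in: For the last second the robot holds the flask (over 3 N) seated in the ring (axis within 8 mm, belly centre 18 to 34 mm above the ring, tilt under 8 degrees), pressing it at least 12 of 16 mm down with over 7 N; six chips in the flask; scoop flat on the bench (tilt under 8.5 degrees) (distance between each of chip1_mid, chip2_mid, chip3_mid, chip4_mid, chip5_mid, chip6_mid and flask_belly below 0.046 m and angle between scoop_grip's own z axis and vertical below 0.15 rad and height (world z) of scoop_grip between 0.028 and 0.046 m and value of joint cradle above 0.012 m and horizontal distance between flask_belly and cradle_seat below 0.008 m and z of flask_belly in the frame of cradle_seat between 0.018 and 0.034 m and angle between flask_belly's own z axis and vertical below 0.14 rad and contact force between flask and cradle above 7 N and contact force between any of the fingers, the arm and flask above 3 N); the arm keeps its last pose, push and grip.
It fails at once if another thing on the bench (mallet, chisel, offcut, rasp, tin or brush) is moved more than 40 mm (distance of any of mallet, chisel, offcut, rasp, wax_tin, brush from where it was at the start of the episode above 0.04 m).
It also fails if it takes over 72 s, if anything falls off the work surface, if the arm or the gripper's body presses on something with over 40 N, if the wrist force passes 120 N, or if a joint passes its speed limit or range.

### The arm

A 6-joint arm with a two-finger parallel gripper is mounted at the origin on the work surface. World frame = base frame: x ahead of the robot, y to its left, z up, the work surface at z = 0. Lengths are in m, angles in rad, forces in N, time in s.
With the tool pointing down it reaches from about 0.25 to 0.725 m from the base axis. Payload 4 kg.
Tool frame: the origin (TCP) lies between the finger pads; the fingertips stand 8 mm ahead of it and the grasp point (between the pads) lies 11 mm behind it; z points along the fingers, y is the direction in which the jaws open and shut (so a half turn about z gives the same grasp; the last joint's range is limited). The gripper opens to 85 mm and grips with 20 to 120 N. Pads are 22 mm wide; open, the fingers measure 114 mm over their backs; the gripper's body (76 mm by 85 mm) begins 54 mm behind the grasp point. The pads swing forward as they close: fully open they stand 13 mm farther back than shut.
Start: joints at [1.288, 0.241, 0.005, 1.335, 0, 1.571], TCP at [0.14, 0.48, 0.239] pointing down, gripper open.
Joint ranges: [-2.72, 2.72], [-1.05, 1.87], [-1.09, 1.28], [-1.99, 2.15], [-1.42, 1.44], [-3.14, 3.14]. Speed limits (rad/s): [2.79, 2.79, 3.14, 3.14, 3.14, 3.14].

### API

Orientations are given as a unit quaternion [x, y, z, w].
In Python, from workcell import * gives the robot as it stands.
- The arm moves only by the tool send_rows, never from a script. Its argument "increments" is a list that holds one entry, the list of rows, each a list of 6 numbers: the shift along the tool's x, y, z in units of 50 mm (1.0 is 50 mm), then the turn, a rotation vector about the tool's x, y, z in units of 10 degrees (1.0 is 10 degrees). In form: [[[x, y, z, ax, ay, az], ...]]. A call has 1 to 8 rows; each row shifts and turns the commanded pose from where the row before left it, along the tool's axes as they then stand; what a row does not reach is not made up. A row lasts 1/8 s, in which the tool goes at most 62.5 mm and 10.7 degrees, less where a joint would pass 70% of its speed; a pose out of reach is approached as far as the arm can. A call with a number of a shift or a turn outside -1 to 1 is refused whole. A call with a gripper value outside its range is refused whole. "grip" is the closure, from 0 (fully open) to 1 (shut), set as the call begins (left out, the last holds). The fingers move at their own pace and stop on an object; the grip force is fixed at half the most. Time passes only in rows, so rows that do not move let the fingers close. It gives the time, the measured TCP pose, the force and the opening at its end, in the units of the state.
- get_obs(): the state, without advancing time (a new reading comes with each control period).
- camera(name): name is "scene" or "top"; returns a dict with "color" (480x640x3 uint8, red, green, blue), "z_map" (480x640 float32, m along the optical axis (not along the pixel's ray), 0 where there is no reading), "intrinsics" (3x3 intrinsics, pixels), "dist" ([k1, k2, p1, p2, k3] as OpenCV has them; the pictures are not rectified), "pose" (4x4, takes a point from camera to world coordinates). Camera axes: x right, y down, z forward; pixel columns grow to the right and rows downward; lengths in m; the calibration is good to about 2 mm. A picture is of the moment at which its call begins.
- job_done(): hands the job in, once; it reports no verdict.
The state is a dict: "clock": time; "joint_pos": joint angles; "joint_vel": joint speeds; "tau": joint torques, N m; "eef_pos": TCP position; "tool_rot": TCP orientation; "ft_force": force on the tool from outside, world axes, zero at the start; "ft_torque": the same for the moment, N m; "grip_width": finger opening in m.
Only numpy, scipy, OpenCV 4.12 (cv2) and the standard library are available. Lean on these libraries where they do the work, as an engineer would, in place of code of your own. Each camera call takes 0.05 s, during which the arm holds its last target.

## Working session

There is one attempt and no reset: what is moved stays moved. The work goes in short steps, Python scripts to look and compute and a tool call to move; the robot and the scene stay as the last step left them, time stands still between calls to the robot, and variables do not carry over. Pictures are saved under pics/ and viewed, and the job is handed in when it is done.

Besides the shell and the picture viewer there is one more tool, called after ">>>" by a JSON object that holds its "fn" and its "kwargs", one argument or row to a line. send_rows: Moves the arm, as the interface text tells. Its arguments: {"type":"object","properties":{"increments":{"type":"array"},"grip":{"type":"number"}},"required":["increments"]}

```bash
ls; mkdir -p pics; python3 - <<'E'
from workcell import *
import cv2,pickle
print(get_obs())
for n in("scene","top"):
    c=camera(n); pickle.dump(c,open(f"{n}.pkl","wb")); cv2.imwrite(f"pics/{n}0.png",c["color"][:,:,::-1]); print(c["intrinsics"],c["dist"],c["pose"])
E
```

```text
pics
{'clock': 0.0, 'joint_pos': array([ 1.28801652e+00,  2.41453854e-01,  3.71642486e-03,  1.33522757e+00,
       -8.24285358e-07,  1.57079120e+00]), 'joint_vel': array([-1.21648316e-03, -2.19219895e-05,  1.29400940e-03, -1.52751233e-03,
       -1.33235264e-03, -1.22015390e-03]), 'tau': array([-1.34045174e-03, -3.72314429e+01,  2.52411819e+01,  1.69955799e-02,
       -2.27901028e-04, -4.46640144e-06]), 'eef_pos': array([0.13933737, 0.47953623, 0.23838958]), 'tool_rot': array([ 1.40916666e-01,  9.90020867e-01, -1.07357088e-03, -1.52398244e-04]), 'ft_force': array([ 0.12783744,  0.39462668, -0.47467743]), 'ft_torque': array([-0.04507397, -0.01390422, -0.03685417]), 'grip_width': 0.0851447007468034}
[[445.33280182   0.         317.76547533]
 [  0.         445.33280182 243.61569828]
 [  0.           0.           1.        ]] [-0.01597342  0.          0.          0.          0.        ] [[-0.42186106  0.53452543 -0.73233585  1.33709063]
 [ 0.9066591   0.24729673 -0.34178005  0.31630326]
 [-0.00158587 -0.80816266 -0.58895721  0.8245353 ]
 [ 0.          0.          0.          1.        ]]
[[584.86054855   0.         315.2918669 ]
 [  0.         584.86054855 239.86914041]
 [  0.           0.           1.        ]] [-0.0082087  0.         0.         0.         0.       ] [[-6.37151027e-02 -9.68241755e-01  2.41760809e-01  1.67756508e-01]
 [-9.97968108e-01  6.17674222e-02 -1.56346400e-02 -7.40752220e-02]
 [ 2.05169256e-04 -2.42265740e-01 -9.70209910e-01  1.34083374e+00]
 [ 0.00000000e+00  0.00000000e+00  0.00000000e+00  1.00000000e+00]]
```

View pics/scene0.png

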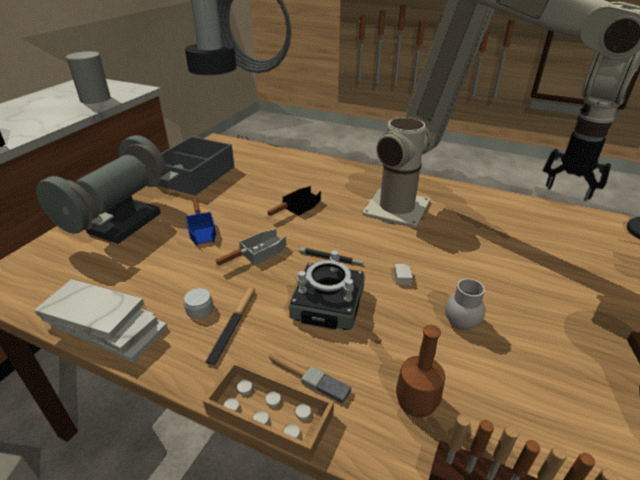

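View pics/top0.png

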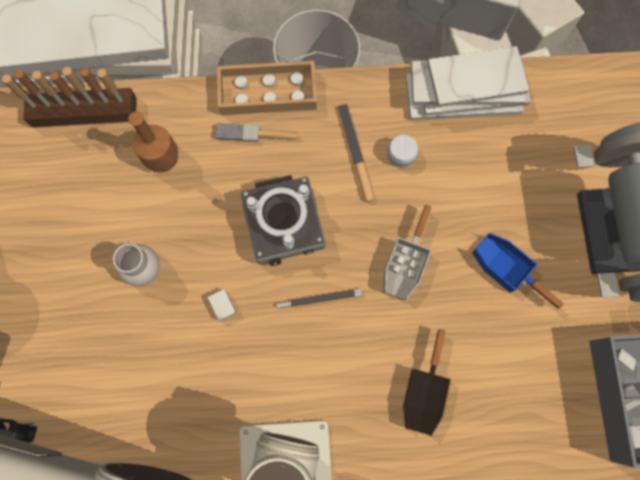

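The scene view shows the steel scoop (handle at 237,253), the black one (295,200) and the blue one (200,225). In the top view the same three are at (407,262), (427,395) and (507,262). The steel pan holding light chips is the one meant. The flask is at top (135,263) and the shaker ring at (283,212).

```bash
cat > h.py <<'E'
import numpy as np,cv2,pickle
from scipy.spatial.transform import Rotation as R
def ray(c,u,v):
    p=cv2.undistortPoints(np.array([[[u,v]]],float),c["intrinsics"],np.array(c["dist"]))[0,0]
    T=c["pose"];d=T[:3,:3]@np.array([p[0],p[1],1.]);return T[:3,3],d
def onz(c,u,v,z):
    o,d=ray(c,u,v);return o+d*(z-o[2])/d[2]
def cloud(c):
    h,w=c["z_map"].shape;uv=np.stack(np.meshgrid(np.arange(w),np.arange(h)),-1).reshape(-1,1,2).astype(float)
    p=cv2.undistortPoints(uv,c["intrinsics"],np.array(c["dist"])).reshape(h,w,2)
    z=c["z_map"];P=np.dstack([p[...,0]*z,p[...,1]*z,z]);W=P@c["pose"][:3,:3].T+c["pose"][:3,3];W[z==0]=np.nan;return W
def proj(c,X):
    T=np.linalg.inv(c["pose"]);return cv2.projectPoints(np.atleast_2d(X).astype(float),cv2.Rodrigues(T[:3,:3])[0],T[:3,3],c["intrinsics"],np.array(c["dist"]))[0].reshape(-1,2)
def crop(c,x0,y0,x1,y1,f,name):
    cv2.imwrite(name,cv2.resize(c["color"][y0:y1,x0:x1,::-1],None,fx=f,fy=f,interpolation=cv2.INTER_CUBIC))
E
python3 - <<'E'
from h import *
t=pickle.load(open("top.pkl","rb"));s=pickle.load(open("scene.pkl","rb"))
crop(t,370,195,450,310,5,"pics/a.png");crop(t,220,160,350,275,5,"pics/b.png");crop(t,90,220,190,300,6,"pics/c.png")
W=cloud(t)
hsv=cv2.cvtColor(t["color"],cv2.COLOR_RGB2HSV)
sub=np.zeros(W.shape[:2],bool);sub[195:310,370:450]=1
# handle: heights
m=sub&(W[...,2]>0.02)
P=W[m];print(len(P),P.min(0),P.max(0))
mw=m&(hsv[...,1]>100);P=W[mw];print("handle",len(P),np.median(P,0),P[:,2].max());v,u=np.where(mw);print(u.min(),u.max(),v.min(),v.max())
q=P[:,:2]-P[:,:2].mean(0);print(np.linalg.svd(q,full_matrices=False)[2],P.mean(0), (q@np.linalg.svd(q,full_matrices=False)[2][0]).min(),(q@np.linalg.svd(q,full_matrices=False)[2][0]).max())
for n,(u0,v0,u1,v1) in dict(flask=(100,230,175,300),ring=(235,170,330,275)).items():
    Q=W[v0:v1,u0:u1].reshape(-1,3);
    for a in range(20,140,10):
        k=(Q[:,2]*1000>=a)&(Q[:,2]*1000<a+10)
        if k.sum()>5: print(n,a,k.sum(),Q[k].min(0).round(3),Q[k].max(0).round(3),Q[k].mean(0).round(3))
E
```

```text
649 [ 0.34576518 -0.36885275  0.0200127 ] [ 0.59476541 -0.23099849  0.05315418]
handle 240 [ 0.52288588 -0.34476719  0.04404788] 0.05315418248952941
370 431 196 236
[[-0.92071597  0.3902334 ]
 [-0.3902334  -0.92071597]] [ 0.52324021 -0.34405217  0.04361785] -0.040696388909043875 0.03895792798065469
flask 20 84 [0.418 0.266 0.02 ] [0.501 0.354 0.03 ] [0.481 0.337 0.025]
flask 30 56 [0.413 0.263 0.03 ] [0.499 0.352 0.04 ] [0.453 0.304 0.035]
flask 40 82 [0.413 0.262 0.04 ] [0.502 0.345 0.05 ] [0.44  0.284 0.046]
flask 50 161 [0.413 0.264 0.05 ] [0.505 0.353 0.06 ] [0.445 0.288 0.055]
flask 60 266 [0.415 0.266 0.06 ] [0.503 0.353 0.07 ] [0.448 0.296 0.065]
flask 70 198 [0.418 0.272 0.07 ] [0.493 0.345 0.08 ] [0.449 0.298 0.074]
flask 80 91 [0.429 0.278 0.08 ] [0.489 0.34  0.09 ] [0.46  0.307 0.085]
flask 90 98 [0.428 0.277 0.09 ] [0.49  0.339 0.1  ] [0.46  0.312 0.095]
flask 100 101 [0.428 0.278 0.1  ] [0.49  0.341 0.11 ] [0.462 0.309 0.105]
flask 110 173 [0.428 0.279 0.11 ] [0.492 0.343 0.12 ] [0.46  0.311 0.115]
flask 120 10 [0.43  0.278 0.12 ] [0.485 0.338 0.122] [0.454 0.31  0.121]
ring 20 62 [ 0.442 -0.117  0.02 ] [0.482 0.042 0.03 ] [ 0.461 -0.039  0.025]
ring 30 66 [ 0.441 -0.114  0.031] [0.476 0.038 0.04 ] [ 0.458 -0.028  0.036]
ring 40 283 [ 0.441 -0.117  0.04 ] [0.65 0.07 0.05] [ 0.527 -0.022  0.047]
ring 50 702 [ 0.442 -0.117  0.05 ] [0.649 0.07  0.06 ] [ 0.538 -0.023  0.056]
ring 60 3142 [ 0.453 -0.112  0.06 ] [0.64  0.066 0.07 ] [ 0.54  -0.024  0.064]
ring 70 51 [ 0.468 -0.095  0.07 ] [0.623 0.044 0.077] [ 0.54  -0.026  0.072]
ring 90 65 [ 0.47  -0.085  0.094] [0.599 0.037 0.1  ] [ 0.551 -0.024  0.098]
ring 100 1030 [ 0.467 -0.085  0.1  ] [0.602 0.052 0.11 ] [ 0.545 -0.023  0.105]
ring 110 68 [ 0.471 -0.083  0.11 ] [0.601 0.05  0.12 ] [ 0.55  -0.026  0.115]
ring 120 150 [ 0.471 -0.083  0.12 ] [0.6   0.05  0.129] [ 0.543 -0.021  0.123]
```

View pics/a.png

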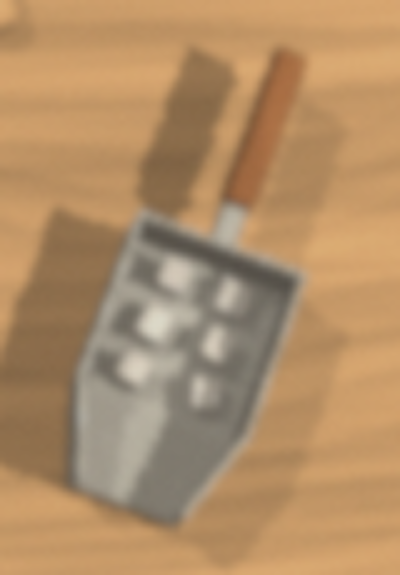

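View pics/b.png

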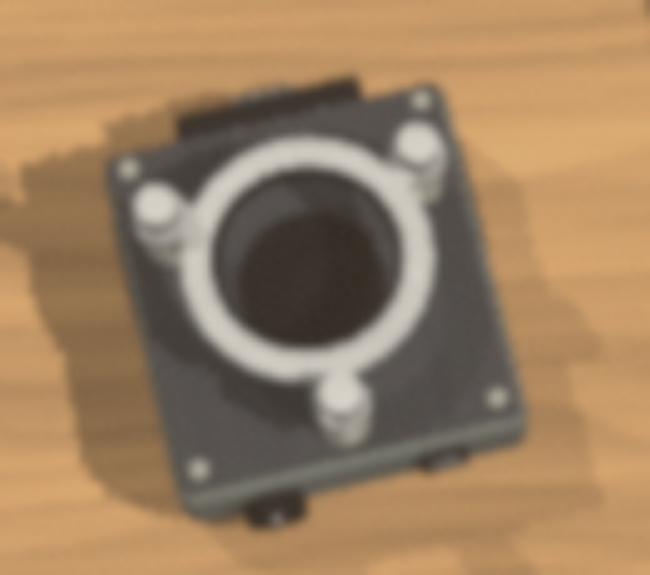

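View pics/c.png

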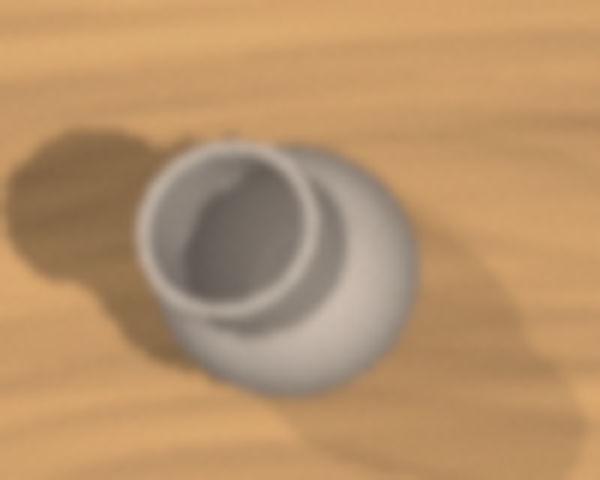

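```bash
python3 - <<'E'
from h import *
t=pickle.load(open("top.pkl","rb"));s=pickle.load(open("scene.pkl","rb"))
W=cloud(t)
hsv=cv2.cvtColor(t["color"],cv2.COLOR_RGB2HSV)
# handle by redness at top z
sub=np.zeros(W.shape[:2],np.uint8);sub[200:240,410:435]=1
m=((hsv[...,0]<11)|(hsv[...,0]>170))&(hsv[...,1]>120)&(sub>0)
v,u=np.where(m);X=np.array([onz(t,a,b,0.045) for a,b in zip(u,v)]);
mm=X.mean(0);V=np.linalg.svd(X[:,:2]-mm[:2],full_matrices=False)[2];q=(X[:,:2]-mm[:2])@V.T
print("n",len(u),mm,V[0],q.min(0),q.max(0))
# lip corners & pan corners from crop
for n,(a,b,z) in dict(end=(287,52,.045),near=(238,205,.045),lipL=(72,487,.03),lipR=(182,522,.03),backL=(138,212,.042),backR=(303,270,.042)).items():
    print(n,onz(t,370+a/5,195+b/5,z).round(4))
# circles via fit of depth pts
from scipy.optimize import least_squares
def fit(P,r):
    f=least_squares(lambda p:np.hypot(P[:,0]-p[0],P[:,1]-p[1])-p[2],[*P[:,:2].mean(0),r],loss="soft_l1",f_scale=.002);return f.x
Q=W[230:300,100:175].reshape(-1,3);k=(Q[:,2]>.112)&(Q[:,2]<.122);print("mouth",fit(Q[k],.03))
k=(Q[:,2]>.03)&(Q[:,2]<.085);B=Q[k];f=least_squares(lambda p:np.linalg.norm(B-p[:3],axis=1)-p[3],[.45,.3,.04,.048],loss="soft_l1",f_scale=.002);print("belly",f.x)
Q=W[170:275,235:330].reshape(-1,3);k=(Q[:,2]>.10)&(Q[:,2]<.11);print("ring",fit(Q[k],.048))
print("mouth px",onz(t,90+229/6,220+230/6,.116),"ring px",onz(t,220+308/5,160+259/5,.105))
for n,(a,b) in dict(c1=(155,205),c2=(417,143),c3=(343,393)).items(): print(n,onz(t,220+a/5,160+b/5,.123))
# obstacles
for n,(u,v,z) in dict(mallet=(158,152,.07),mtop=(137,119,.22),wax=(403,150,.045),off=(221,305,.028),ch1=(278,304,.01),ch2=(360,292,.01),rasp1=(343,106,.01),rasp2=(370,198,.01),br1=(216,132,.02),br2=(297,136,.02),trayL=(218,110,.04),trayR=(315,108,.04)).items(): print(n,onz(t,u,v,z).round(3))
E
```

```text
<stdin>:9: RuntimeWarning: Mean of empty slice.
  ret = ret.dtype.type(ret / rcount)
Traceback (most recent call last):
IndexError: too many indices for array: array is 1-dimensional, but 2 were indexed
```

```bash
cat > m.py <<'E'
from h import *
t=pickle.load(open("top.pkl","rb"));s=pickle.load(open("scene.pkl","rb"))
W=cloud(t)
hsv=cv2.cvtColor(t["color"],cv2.COLOR_RGB2HSV)
print(hsv[220,424],hsv[220,423],hsv[220,432])
sub=np.zeros(W.shape[:2],np.uint8);sub[200:240,412:435]=1
m=(W[...,2]>.034)&(hsv[...,1]>110)&(sub>0)
v,u=np.where(m);X=np.array([onz(t,a,b,0.045) for a,b in zip(u,v)]);
mm=X.mean(0);V=np.linalg.svd(X[:,:2]-mm[:2],full_matrices=False)[2];q=(X[:,:2]-mm[:2])@V.T
print("n",len(u),mm,V[0],q.min(0),q.max(0))
for n,(a,b,z) in dict(end=(287,52,.045),near=(238,205,.045),lipL=(72,487,.03),lipR=(182,522,.03),backL=(138,212,.042),backR=(303,270,.042)).items():
    print(n,onz(t,370+a/5,195+b/5,z).round(4))
from scipy.optimize import least_squares
def fit(P,r):
    f=least_squares(lambda p:np.hypot(P[:,0]-p[0],P[:,1]-p[1])-p[2],[*P[:,:2].mean(0),r],loss="soft_l1",f_scale=.002);return f.x
Q=W[230:300,100:175].reshape(-1,3);k=(Q[:,2]>.112)&(Q[:,2]<.122);print("mouth",fit(Q[k],.03))
k=(Q[:,2]>.03)&(Q[:,2]<.085);B=Q[k];f=least_squares(lambda p:np.linalg.norm(B-p[:3],axis=1)-p[3],[.45,.3,.04,.048],loss="soft_l1",f_scale=.002);print("belly",f.x)
Q=W[170:275,235:330].reshape(-1,3);k=(Q[:,2]>.10)&(Q[:,2]<.11);print("ring",fit(Q[k],.048))
print("mouth px",onz(t,90+229/6,220+230/6,.116),"ring px",onz(t,220+308/5,160+259/5,.105))
for n,(a,b) in dict(c1=(155,205),c2=(417,143),c3=(343,393)).items(): print(n,onz(t,220+a/5,160+b/5,.123))
for n,(u,v,z) in dict(mallet=(158,152,.07),mtop=(137,119,.22),wax=(403,150,.045),off=(221,305,.028),ch1=(278,304,.01),ch2=(360,292,.01),rasp1=(343,106,.01),rasp2=(370,198,.01),br1=(216,132,.02),br2=(297,136,.02),trayL=(218,110,.04),trayR=(315,108,.04)).items(): print(n,onz(t,u,v,z).round(3))
E
python3 m.py
```

```text
[ 13 151 172] [ 13 151 169] [ 16 121 183]
n 233 [ 0.52269692 -0.34499948  0.045     ] [-0.90206677  0.43159651] [-0.03980712 -0.00844628] [0.03958691 0.00823786]
end [ 0.5563 -0.3596  0.045 ]
near [ 0.4849 -0.3292  0.045 ]
lipL [ 0.3623 -0.2433  0.03  ]
lipR [ 0.3433 -0.2913  0.03  ]
backL [ 0.4852 -0.2836  0.042 ]
backR [ 0.4532 -0.3561  0.042 ]
mouth [0.45985753 0.31021785 0.03021969]
belly [0.45995649 0.31028992 0.04285379 0.04651297]
ring [ 0.54641012 -0.02299226  0.04907861]
mouth px [0.45779227 0.3090406  0.116     ] ring px [ 0.54408119 -0.02393367  0.105     ]
c1 [0.56742063 0.04077126 0.123     ]
c2 [ 0.58860469 -0.07504631  0.123     ]
c3 [ 0.47767358 -0.03667795  0.123     ]
mallet [0.718 0.258 0.07 ]
mtop [0.73  0.262 0.22 ]
wax [ 0.697 -0.317  0.045]
off [0.358 0.126 0.028]
ch1 [ 0.354 -0.001  0.01 ]
ch2 [ 0.37 -0.19  0.01]
rasp1 [ 0.838 -0.186  0.01 ]
rasp2 [ 0.594 -0.232  0.01 ]
br1 [0.783 0.129 0.02 ]
br2 [ 0.76  -0.068  0.02 ]
trayL [0.831 0.12  0.04 ]
trayR [ 0.822 -0.115  0.04 ]
```

The enlarged crop confirms that the steel pan with six chips and a brown handle is the one meant. Its handle measures 79 mm (80 given) and grip to lip 184 mm (181 given), so the measurement fits. Next I'll write a planner helper that turns targets into tool-frame row units.

```bash
cat >> h.py <<'E'
def plan(p,q,pt,Rt,n=1):
    """n equal rows from (p,q) to (pt,Rt): world-straight, prints tool-axes increments"""
    R0=R.from_quat(q);rv=(R0.inv()*Rt).as_rotvec()/n;d=(np.array(pt)-p)/n
    Rc=R0
    for i in range(n):
        print((np.r_[Rc.inv().apply(d)/.05,np.degrees(rv)/10]).round(3).tolist());Rc=Rc*R.from_rotvec(rv)
def Rdown(yaw,pitch=0):
    """tool x along yaw(deg) heading, z down, then nose-down pitch (heading dips)"""
    h=np.array([np.cos(np.radians(yaw)),np.sin(np.radians(yaw)),0]);z=np.array([0,0,-1.]);B=np.column_stack([h,np.cross(z,h),z])
    ax=np.cross([0,0,1],h);return R.from_rotvec(ax*np.radians(pitch))*R.from_matrix(B)
E
python3 - <<'E'
from h import *;from workcell import *
o=get_obs();plan(o["eef_pos"],o["tool_rot"],[.505,-.337,.2],Rdown(155.3),18)
E
```

```text
[-0.643, -0.758, 0.044, -0.001, 0.0, 0.047]
[-0.65, -0.753, 0.044, -0.001, 0.0, 0.047]
[-0.656, -0.747, 0.044, -0.001, 0.0, 0.047]
[-0.662, -0.742, 0.044, -0.001, 0.0, 0.047]
[-0.668, -0.736, 0.044, -0.001, 0.0, 0.047]
[-0.674, -0.731, 0.044, -0.001, 0.0, 0.047]
[-0.68, -0.725, 0.044, -0.001, 0.0, 0.047]
[-0.686, -0.72, 0.044, -0.001, 0.0, 0.047]
[-0.692, -0.714, 0.044, -0.001, 0.0, 0.047]
[-0.698, -0.708, 0.043, -0.001, 0.0, 0.047]
[-0.704, -0.702, 0.043, -0.001, 0.0, 0.047]
[-0.709, -0.697, 0.043, -0.001, 0.0, 0.047]
[-0.715, -0.691, 0.043, -0.001, 0.0, 0.047]
[-0.721, -0.685, 0.043, -0.001, 0.0, 0.047]
[-0.726, -0.679, 0.043, -0.001, 0.0, 0.047]
[-0.732, -0.673, 0.043, -0.001, 0.0, 0.047]
[-0.737, -0.667, 0.043, -0.001, 0.0, 0.047]
[-0.743, -0.661, 0.043, -0.001, 0.0, 0.047]
```

>>> {"fn": "send_rows", "kwargs": {
  "increments": [
    [[-0.65, -0.75, 0.04, 0, 0, 0.05], [-0.65, -0.75, 0.04, 0, 0, 0.05], [-0.65, -0.75, 0.04, 0, 0, 0.05], [-0.66, -0.74, 0.04, 0, 0, 0.05], [-0.67, -0.74, 0.04, 0, 0, 0.05], [-0.67, -0.73, 0.04, 0, 0, 0.05], [-0.68, -0.73, 0.04, 0, 0, 0.05], [-0.69, -0.72, 0.04, 0, 0, 0.05]]
  ],
  "grip": 0
}}

```text
clock: 1.1
eef_pos: [0.3017, 0.1154, 0.2232]
tool_rot: [0.175, 0.985, 0.0, 0.0]
ft_force: [0.8, 0.1, 0.1]
grip_width: 0.0853
```

```bash
python3 - <<'E'
from h import *;from workcell import *
o=get_obs();print(o["joint_pos"].round(3),o["eef_pos"]);plan(o["eef_pos"],o["tool_rot"],[.505,-.337,.2],Rdown(155.3),10)
E
```

```text
[ 0.365 -0.107 -0.415  1.262  0.     0.718] [0.30166342 0.11544261 0.22315267]
[-0.694, -0.709, 0.046, 0.0, 0.0, 0.045]
[-0.7, -0.703, 0.046, 0.0, 0.0, 0.045]
[-0.705, -0.698, 0.046, 0.0, 0.0, 0.045]
[-0.711, -0.692, 0.046, 0.0, 0.0, 0.045]
[-0.716, -0.687, 0.046, 0.0, 0.0, 0.045]
[-0.721, -0.681, 0.046, 0.0, 0.0, 0.045]
[-0.727, -0.675, 0.046, 0.0, 0.0, 0.045]
[-0.732, -0.67, 0.046, 0.0, 0.0, 0.045]
[-0.737, -0.664, 0.046, 0.0, 0.0, 0.045]
[-0.742, -0.658, 0.046, 0.0, 0.0, 0.045]
```

>>> {"fn": "send_rows", "kwargs": {
  "increments": [
    [[-0.69, -0.71, 0.05, 0, 0, 0.05], [-0.7, -0.7, 0.05, 0, 0, 0.05], [-0.7, -0.7, 0.05, 0, 0, 0.05], [-0.71, -0.69, 0.05, 0, 0, 0.05], [-0.72, -0.69, 0.05, 0, 0, 0.05], [-0.72, -0.68, 0.05, 0, 0, 0.05], [-0.73, -0.68, 0.05, 0, 0, 0.05], [-0.73, -0.67, 0.05, 0, 0, 0.05]]
  ]
}}

```text
clock: 2.1
eef_pos: [0.4629, -0.2471, 0.2027]
tool_rot: [0.21, 0.978, 0.0, -0.0]
ft_force: [-0.1, 1.1, -0.8]
grip_width: 0.0854
```

>>> {"fn": "send_rows", "kwargs": {
  "increments": [
    [[-0.74, -0.66, 0.05, 0, 0, 0.05], [0, 0, 0, 0, 0, 0]]
  ]
}}

```text
clock: 2.35
eef_pos: [0.4832, -0.2935, 0.1989]
tool_rot: [0.216, 0.976, 0.0, -0.001]
ft_force: [-0.4, 0.6, -0.5]
grip_width: 0.0853
```

```bash
python3 - <<'E'
from h import *;from workcell import *
o=get_obs();print(o["joint_pos"].round(3),o["eef_pos"])
h=np.array([np.cos(np.radians(155.3)),np.sin(np.radians(155.3))]);g=np.array([.520,-.3437])+h*.012
print(g);plan(o["eef_pos"],o["tool_rot"],[*g,.08],Rdown(155.3),3)
E
```

```text
[-0.546  0.391  0.109  1.291 -0.    -0.111] [ 0.48321741 -0.29352926  0.19886586]
[ 0.5090979 -0.3386856]
[-0.285, -0.2, 0.792, -0.0, -0.003, -0.007]
[-0.284, -0.201, 0.792, -0.0, -0.003, -0.007]
[-0.283, -0.201, 0.792, -0.0, -0.003, -0.007]
```

>>> {"fn": "send_rows", "kwargs": {
  "increments": [
    [[-0.29, -0.2, 0.79, 0, 0, 0], [-0.28, -0.2, 0.79, 0, 0, 0], [-0.28, -0.2, 0.79, 0, 0, 0], [0, 0, 0, 0, 0, 0]]
  ]
}}

```text
clock: 2.85
eef_pos: [0.5063, -0.3339, 0.0782]
tool_rot: [0.214, 0.977, 0.002, -0.004]
ft_force: [0.1, 0.6, 0.1]
grip_width: 0.0854
```

```bash
python3 - <<'E'
from h import *;from workcell import *
o=get_obs();print(o["joint_pos"].round(3),o["eef_pos"])
for n in("scene","top"):
    c=camera(n)
    u,v=proj(c,o["eef_pos"])[0].astype(int);print(n,u,v);crop(c,max(u-80,0),max(v-70,0),u+80,v+70,5,f"pics/g_{n}.png")
plan(o["eef_pos"],o["tool_rot"],[.5091,-.3387,.026],Rdown(155.3),2)
E
```

```text
[-0.583  0.564  0.058  1.074  0.    -0.152] [ 0.50625463 -0.33389493  0.07823322]
scene 234 242
top 421 222
[-0.051, -0.033, 0.522, 0.004, -0.025, -0.0]
[-0.048, -0.032, 0.522, 0.004, -0.025, -0.0]
```

View pics/g_scene.png

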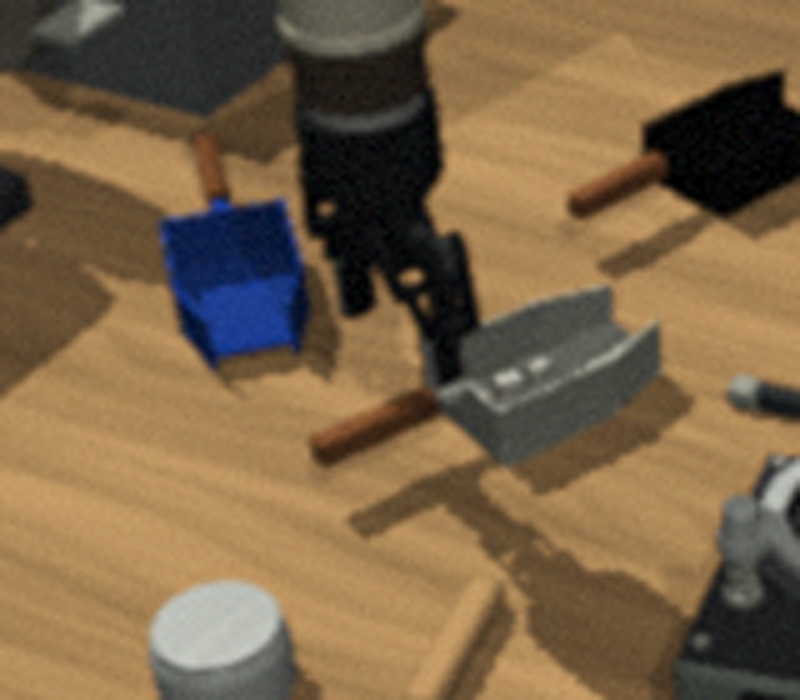

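View pics/g_top.png

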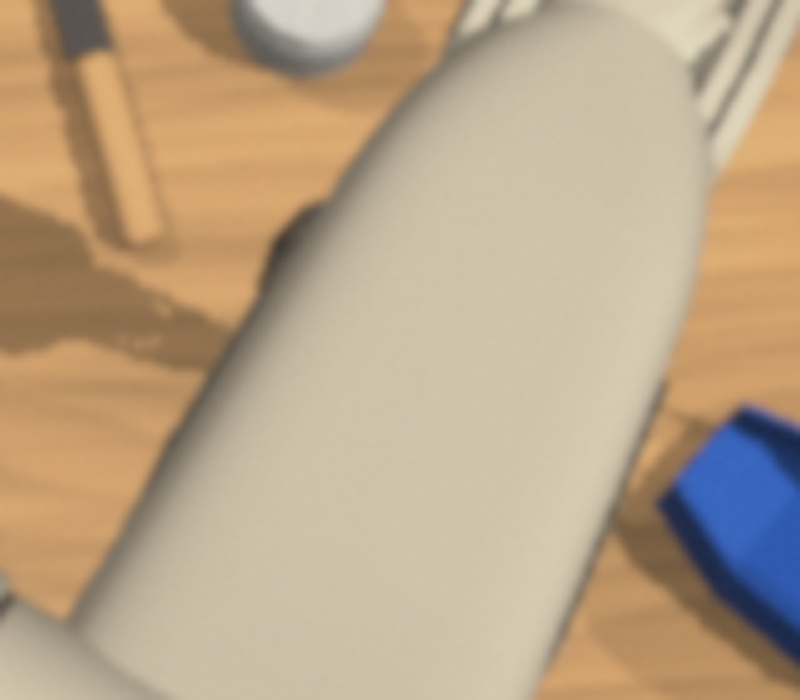

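The gripper straddles the brown handle behind the steel pan (scene crop, around 435,390). I'll go down now.

>>> {"fn": "send_rows", "kwargs": {
  "increments": [
    [[-0.05, -0.03, 0.5, 0, -0.02, 0], [-0.05, -0.03, 0.5, 0, -0.02, 0], [0, 0, 0, 0, 0, 0], [0, 0, 0, 0, 0, 0]]
  ]
}}

```text
clock: 3.45
eef_pos: [0.5134, -0.341, 0.0347]
tool_rot: [0.214, 0.977, -0.001, 0.005]
ft_force: [0.2, 0.3, 0.5]
grip_width: 0.0856
```

```bash
python3 - <<'E'
from h import *;from workcell import *
o=get_obs();print(o["joint_pos"].round(3),o["eef_pos"])
plan(o["eef_pos"],o["tool_rot"],[.5091,-.3387,.026],Rdown(155.3),1)
E
```

```text
[-0.587  0.613  0.018  0.966  0.001 -0.156] [ 0.5134003  -0.34097585  0.0347098 ]
[0.099, 0.006, 0.173, -0.002, 0.058, 0.003]
```

>>> {"fn": "send_rows", "kwargs": {
  "increments": [
    [[0.08, 0.01, 0.17, 0, 0.06, 0], [0, 0, 0, 0, 0, 0]]
  ]
}}

```text
clock: 3.7
eef_pos: [0.5086, -0.3383, 0.0238]
tool_rot: [0.214, 0.977, 0.001, -0.002]
ft_force: [-0.0, -0.9, -0.5]
grip_width: 0.0855
```

>>> {"fn": "send_rows", "kwargs": {
  "increments": [
    [[0, 0, 0, 0, 0, 0], [0, 0, 0, 0, 0, 0], [0, 0, 0, 0, 0, 0], [0, 0, 0, 0, 0, 0], [0, 0, 0, 0, 0, 0], [0, 0, 0, 0, 0, 0]]
  ],
  "grip": 1
}}

```text
clock: 4.45
eef_pos: [0.509, -0.3386, 0.024]
tool_rot: [0.214, 0.977, 0.0, -0.002]
ft_force: [-0.1, 0.7, 2.1]
grip_width: 0.0149
```

```bash
python3 - <<'E'
from h import *;from workcell import *
o=get_obs();print(o["joint_pos"].round(3),o["eef_pos"],o["tool_rot"],o["grip_width"],R.from_quat(o["tool_rot"]).as_matrix().round(3))
E
```

```text
[-0.587  0.625  0.009  0.957 -0.    -0.156] [ 0.50901232 -0.33860506  0.0239631 ] [ 2.13862902e-01  9.76862246e-01  4.03197726e-04 -1.62777533e-03] 0.014869790031030115 [[-0.909  0.418 -0.003]
 [ 0.418  0.909  0.001]
 [ 0.003  0.    -1.   ]]
```

>>> {"fn": "send_rows", "kwargs": {
  "increments": [
    [[0, 0, -0.2, 0, 0, 0], [0, 0, -0.4, 0, 0, 0], [0, 0, -0.4, 0, 0, 0], [0, 0, 0, 0, 0, 0]]
  ]
}}

```text
clock: 4.95
eef_pos: [0.5105, -0.3397, 0.0758]
tool_rot: [0.214, 0.977, -0.0, 0.0]
ft_force: [0.3, -0.5, -2.8]
grip_width: 0.0154
```

```bash
python3 - <<'E'
from h import *;from workcell import *
o=get_obs();print(o["eef_pos"],o["ft_force"],o["grip_width"])
c=camera("scene");crop(c,170,170,330,290,5,"pics/l.png")
E
```

```text
[ 0.51045676 -0.33965701  0.07577203] [ 0.30857556 -0.45405407 -2.84154148] 0.015428625479191018
```

View pics/l.png

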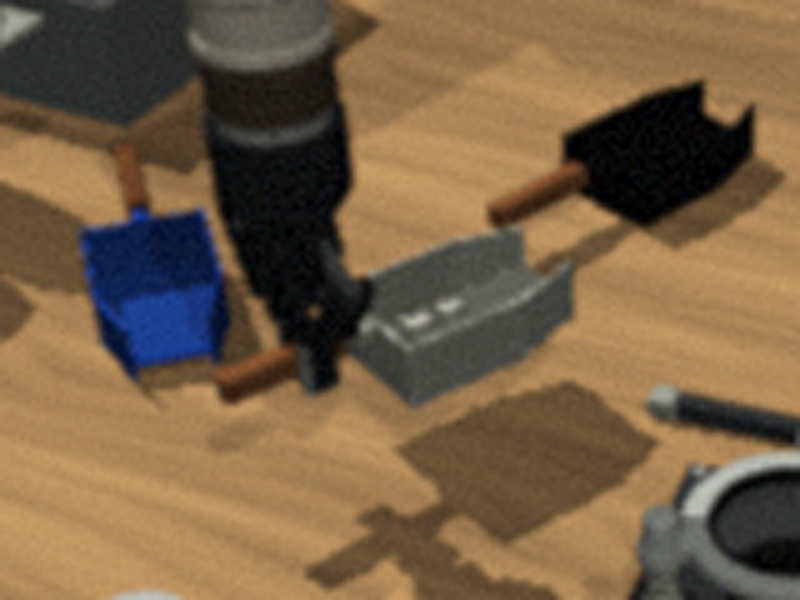

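>>> {"fn": "send_rows", "kwargs": {
  "increments": [
    [[0, 0, -0.6, 0, 0, 0], [0, 0, -0.8, 0, 0, 0], [0, 0, -0.9, 0, 0, 0], [0, 0, -0.9, 0, 0, 0], [0, 0, -0.9, 0, 0, 0], [0, 0, -0.7, 0, 0, 0], [0, 0, -0.3, 0, 0, 0], [0, 0, 0, 0, 0, 0]]
  ]
}}

```text
clock: 6.0
eef_pos: [0.5103, -0.3394, 0.3289]
tool_rot: [0.214, 0.977, 0.0, -0.001]
ft_force: [-0.3, -0.4, -2.9]
grip_width: 0.015
```

```bash
python3 - <<'E'
from h import *;from workcell import *
o=get_obs();print(o["eef_pos"],o["joint_pos"].round(2),o["grip_width"])
plan(o["eef_pos"],o["tool_rot"],[.547,.369,.33],Rdown(214),22)
E
```

```text
[ 0.51030062 -0.33936374  0.32892313] [-0.59  0.47  0.57  1.67 -0.   -0.16] 0.014992283867809543
[0.239, 0.599, -0.001, 0.0, -0.001, -0.267]
[0.211, 0.609, -0.001, 0.0, -0.001, -0.267]
[0.182, 0.619, -0.001, 0.0, -0.001, -0.267]
[0.153, 0.626, -0.001, 0.0, -0.001, -0.267]
[0.124, 0.633, -0.001, 0.0, -0.001, -0.267]
[0.094, 0.638, -0.001, 0.0, -0.001, -0.267]
[0.064, 0.642, -0.001, 0.0, -0.001, -0.267]
[0.034, 0.644, -0.001, 0.0, -0.001, -0.267]
[0.004, 0.645, -0.001, 0.0, -0.001, -0.267]
[-0.026, 0.644, -0.001, 0.0, -0.001, -0.267]
[-0.056, 0.642, -0.001, 0.0, -0.001, -0.267]
[-0.085, 0.639, -0.001, 0.0, -0.001, -0.267]
[-0.115, 0.634, -0.001, 0.0, -0.001, -0.267]
[-0.145, 0.628, -0.001, 0.0, -0.001, -0.267]
[-0.174, 0.621, -0.001, 0.0, -0.001, -0.267]
[-0.202, 0.612, -0.001, 0.0, -0.001, -0.267]
[-0.231, 0.602, -0.001, 0.0, -0.001, -0.267]
[-0.258, 0.591, -0.001, 0.0, -0.001, -0.267]
[-0.286, 0.578, -0.001, 0.0, -0.001, -0.267]
[-0.312, 0.564, -0.001, 0.0, -0.001, -0.267]
[-0.338, 0.549, -0.001, 0.0, -0.001, -0.267]
[-0.363, 0.533, -0.001, 0.0, -0.001, -0.267]
```

>>> {"fn": "send_rows", "kwargs": {
  "increments": [
    [[0.12, 0.3, 0, 0, 0, -0.13], [0.22, 0.6, 0, 0, 0, -0.27], [0.19, 0.62, 0, 0, 0, -0.27], [0.16, 0.63, 0, 0, 0, -0.27], [0.13, 0.63, 0, 0, 0, -0.27], [0.1, 0.64, 0, 0, 0, -0.27], [0.07, 0.64, 0, 0, 0, -0.27], [0.04, 0.64, 0, 0, 0, -0.27]]
  ]
}}

```text
clock: 7.0
eef_pos: [0.5239, -0.0955, 0.3273]
tool_rot: [0.038, 0.999, 0.001, -0.003]
ft_force: [0.5, 0.1, -1.6]
grip_width: 0.015
```

>>> {"fn": "send_rows", "kwargs": {
  "increments": [
    [[0, 0.64, 0, 0, 0, -0.27], [-0.03, 0.64, 0, 0, 0, -0.27], [-0.06, 0.64, 0, 0, 0, -0.27], [-0.09, 0.64, 0, 0, 0, -0.27], [-0.12, 0.63, 0, 0, 0, -0.27], [-0.15, 0.63, 0, 0, 0, -0.27], [-0.17, 0.62, 0, 0, 0, -0.27], [-0.2, 0.61, 0, 0, 0, -0.27]]
  ]
}}

```text
clock: 8.0
eef_pos: [0.5426, 0.1604, 0.3276]
tool_rot: [-0.15, 0.989, 0.001, -0.003]
ft_force: [-0.1, -0.1, -3.0]
grip_width: 0.0151
```

>>> {"fn": "send_rows", "kwargs": {
  "increments": [
    [[-0.23, 0.6, 0, 0, 0, -0.27], [-0.26, 0.59, 0, 0, 0, -0.27], [-0.29, 0.58, 0, 0, 0, -0.27], [-0.2, 0.4, 0, 0, 0, -0.2], [-0.1, 0.2, 0, 0, 0, -0.1], [0, 0, 0, 0, 0, 0], [0, 0, 0, 0, 0, 0]]
  ]
}}

```text
clock: 8.88
eef_pos: [0.551, 0.2881, 0.3294]
tool_rot: [-0.243, 0.97, 0.001, -0.002]
ft_force: [-0.0, 0.1, -2.9]
grip_width: 0.0152
```

```bash
python3 - <<'E'
from h import *;from workcell import *
o=get_obs();print(o["eef_pos"],o["joint_pos"].round(2),o["grip_width"])
Rt=R.from_quat(o["tool_rot"]);L=o["eef_pos"]+Rt.apply([.169,0,.009]);print("lip",L,Rt.as_matrix().round(3))
for n in("scene","top"):
    c=camera(n);print(proj(c,L));cv2.imwrite(f"pics/s_{n}.png",c["color"][:,:,::-1])
E
```

```text
[0.55102192 0.28805436 0.32938821] [ 0.48  0.5   0.61  1.69  0.   -0.01] 0.015204918930439416
lip [0.40198759 0.20831479 0.32088125] [[-0.882 -0.472 -0.004]
 [-0.472  0.882  0.001]
 [ 0.003  0.002 -1.   ]]
[[447.60382643 191.43684405]]
[[148.69601011 261.0476515 ]]
```

View pics/s_scene.png

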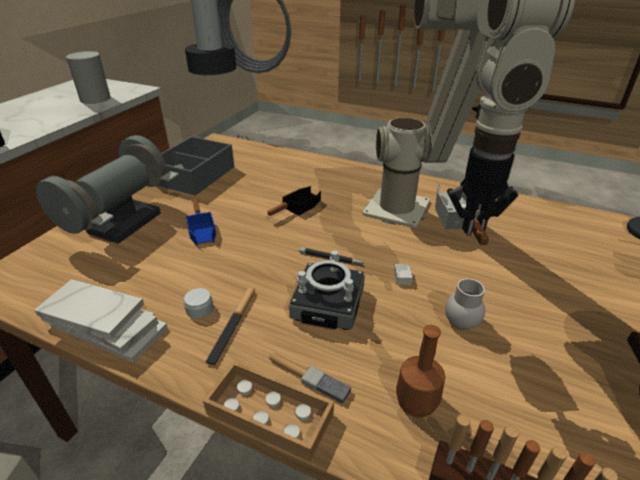

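View pics/s_top.png

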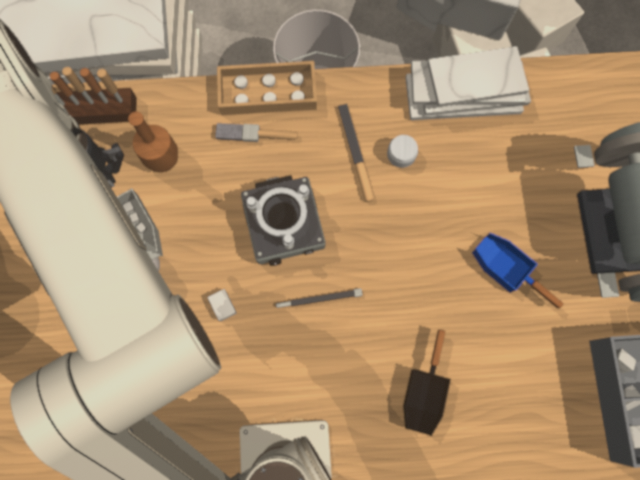

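```bash
cat > pour.py <<'E'
from h import *
LIP=np.array([.169,0,.009])
M=np.array([.459,.310,.116]);az=np.degrees(np.arctan2(M[1],M[0]));out=np.array([np.cos(np.radians(az)),np.sin(np.radians(az)),0])
def pose(p,off,dz):
    Rt=Rdown(az+180,p);return M+out*off+[0,0,dz]-Rt.apply(LIP),Rt
E
python3 - <<'E'
from pour import *;from workcell import *
s=pickle.load(open("scene.pkl","rb"));crop(s,435,265,500,335,8,"pics/fs.png");print(proj(s,M),proj(s,[.459,.31,.04]))
o=get_obs();pt,Rt=pose(25,.015,.044);print(pt,Rt.as_matrix().round(2));plan(o["eef_pos"],o["tool_rot"],pt,Rt,8)
E
```

```text
[[470.78883121 286.1509322 ]] [[464.64375037 309.08036388]]
[0.59520751 0.401992   0.23957926] [[-0.75 -0.56  0.35]
 [-0.51  0.83  0.24]
 [-0.42 -0.   -0.91]]
[-0.232, 0.199, 0.226, -0.014, -0.314, -0.073]
[-0.222, 0.196, 0.238, -0.014, -0.314, -0.073]
[-0.211, 0.192, 0.251, -0.014, -0.314, -0.073]
[-0.199, 0.189, 0.262, -0.014, -0.314, -0.073]
[-0.187, 0.186, 0.273, -0.014, -0.314, -0.073]
[-0.174, 0.183, 0.284, -0.014, -0.314, -0.073]
[-0.16, 0.18, 0.293, -0.014, -0.314, -0.073]
[-0.146, 0.178, 0.302, -0.014, -0.314, -0.073]
```

View pics/fs.png

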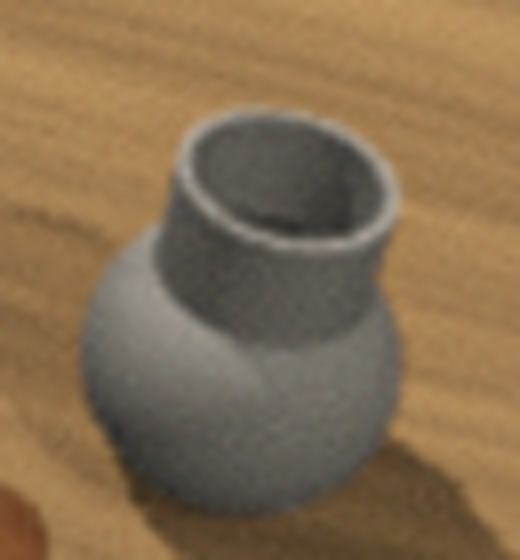

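>>> {"fn": "send_rows", "kwargs": {
  "increments": [
    [[-0.23, 0.2, 0.22, -0.01, -0.31, -0.07], [-0.22, 0.2, 0.24, -0.01, -0.31, -0.07], [-0.21, 0.19, 0.25, -0.01, -0.31, -0.07], [-0.2, 0.19, 0.26, -0.01, -0.31, -0.07], [-0.19, 0.19, 0.27, -0.01, -0.31, -0.07], [-0.17, 0.18, 0.28, -0.01, -0.31, -0.07], [0, 0, 0, 0, 0, 0], [0, 0, 0, 0, 0, 0]]
  ]
}}

```text
clock: 9.98
eef_pos: [0.584, 0.3734, 0.2631]
tool_rot: [-0.275, 0.948, 0.045, 0.154]
ft_force: [-0.1, 0.1, -2.3]
grip_width: 0.0149
```

```bash
sed -i 's/\[.459,.310,.116\]/[.460,.310,.116]/' pour.py; cat > st.py <<'E'
from pour import *;from workcell import *
import sys
o=get_obs();Rt=R.from_quat(o["tool_rot"]);L=o["eef_pos"]+Rt.apply(LIP)
print(o["clock"],o["eef_pos"].round(4),o["joint_pos"].round(2),o["grip_width"]);print("pitch",np.degrees(np.arcsin(-Rt.as_matrix()[2,0])).round(1),"lip rel mouth out/lat/z",(L-M)@out,(L-M)@np.cross([0,0,1],out),(L-M)[2])
p,off,dz,n=map(float,sys.argv[1:5]);pt,Rt=pose(p,off,dz);plan(o["eef_pos"],o["tool_rot"],pt,Rt,int(n))
if len(sys.argv)>5:
    for k in("scene","top"):
        c=camera(k);u,v=proj(c,L)[0];print(k,u,v);u,v=proj(c,M)[0].astype(int);x0,y0=max(u-75,0),max(v-75,0);crop(c,x0,y0,u+75,v+60,4,f"pics/{sys.argv[5]}_{k}.png");print(x0,y0)
E
python3 st.py 35 .015 .03 4 p1
```

```text
9.975 [0.584  0.3734 0.2631] [ 0.57  0.37  0.2   1.07 -0.    0.  ] 0.014949441051826268
pitch 18.5 lip rel mouth out/lat/z -0.019079872486461407 -0.012182674839805391 0.08504150282719557
[-0.025, 0.085, 0.076, -0.017, -0.413, -0.037]
[-0.02, 0.085, 0.078, -0.017, -0.413, -0.037]
[-0.015, 0.084, 0.079, -0.017, -0.413, -0.037]
[-0.009, 0.084, 0.08, -0.017, -0.413, -0.037]
scene 469.6006190790819 253.82226564977793
395 211
top 124.85547495967836 252.0391557112788
52 182
```

View pics/p1_scene.png

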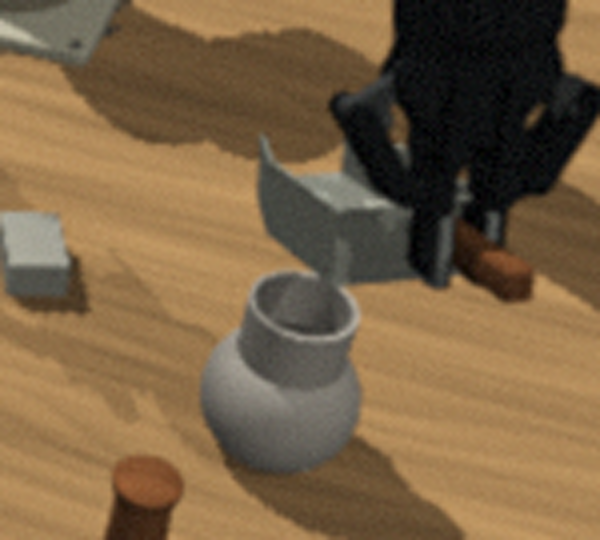

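View pics/p1_top.png

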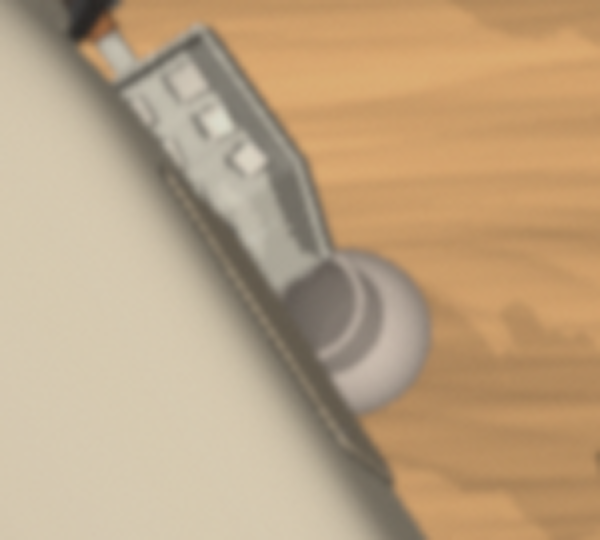

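The top crop shows the chips still in the pan. The lip is at about pixel (125,254), against (125,252) predicted, so my lip model holds.

>>> {"fn": "send_rows", "kwargs": {
  "increments": [
    [[-0.02, 0.08, 0.08, -0.02, -0.41, -0.04], [-0.02, 0.08, 0.08, -0.02, -0.41, -0.04], [-0.02, 0.08, 0.08, -0.02, -0.41, -0.04], [-0.01, 0.08, 0.08, -0.02, -0.41, -0.04], [0, 0, 0, 0, 0, 0], [0, 0, 0, 0, 0, 0]]
  ]
}}

```text
clock: 10.82
eef_pos: [0.5841, 0.3932, 0.2506]
tool_rot: [-0.28, 0.912, 0.089, 0.287]
ft_force: [0.1, 0.3, -1.9]
grip_width: 0.0145
```

```bash
python3 st.py 45 .015 .015 4 p2
```

```text
10.825 [0.5841 0.3932 0.2506] [ 0.59  0.23 -0.17  0.56  0.   -0.  ] 0.014542917913563968
pitch 34.9 lip rel mouth out/lat/z 0.01598136790759658 -0.0006970715713745108 0.030448642941093992
[0.069, 0.002, -0.087, 0.004, -0.252, 0.003]
[0.065, 0.002, -0.09, 0.004, -0.252, 0.003]
[0.061, 0.002, -0.092, 0.004, -0.252, 0.003]
[0.057, 0.002, -0.095, 0.004, -0.252, 0.003]
scene 476.0311020032525 281.1041240191053
395 211
top 119.3314124831773 248.17048460831776
52 182
```

View pics/p2_top.png

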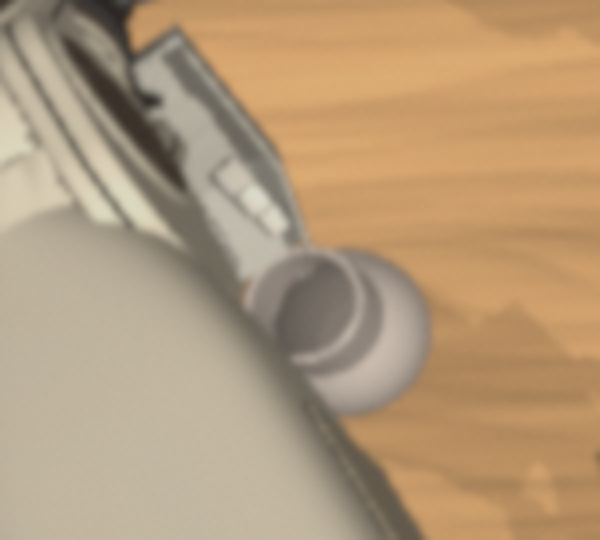

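>>> {"fn": "send_rows", "kwargs": {
  "increments": [
    [[0.07, 0, -0.08, 0, -0.25, 0], [0.07, 0, -0.08, 0, -0.25, 0], [0.07, 0, -0.08, 0, -0.25, 0], [0.07, 0, -0.08, 0, -0.25, 0], [0, 0, 0, 0, 0, 0], [0, 0, 0, 0, 0, 0]]
  ]
}}

```text
clock: 11.68
eef_pos: [0.5669, 0.3819, 0.2543]
tool_rot: [-0.271, 0.883, 0.113, 0.365]
ft_force: [0.2, -0.2, -1.3]
grip_width: 0.015
```

```bash
python3 st.py 54 .012 .010 5 p3
```

```text
11.675 [0.5669 0.3819 0.2543] [ 0.59  0.13 -0.41  0.24  0.01 -0.  ] 0.014962569970326127
pitch 45.0 lip rel mouth out/lat/z 0.015617301499616357 -0.0004336520875505043 0.01247844753790113
[0.031, 0.001, -0.109, 0.004, -0.181, 0.002]
[0.028, 0.001, -0.11, 0.004, -0.181, 0.002]
[0.024, 0.001, -0.111, 0.004, -0.181, 0.002]
[0.021, 0.001, -0.111, 0.004, -0.181, 0.002]
[0.017, 0.001, -0.112, 0.004, -0.181, 0.002]
scene 474.47340575472026 286.8050596893478
395 211
top 122.06073082599781 250.30482092674654
52 182
```

View pics/p3_top.png

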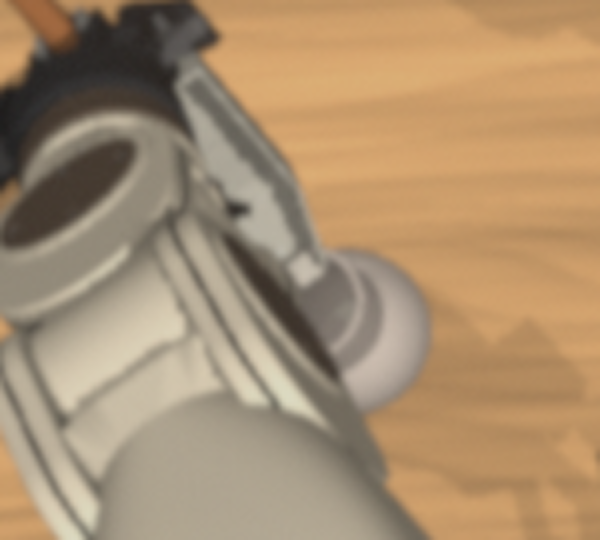

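View pics/p3_scene.png

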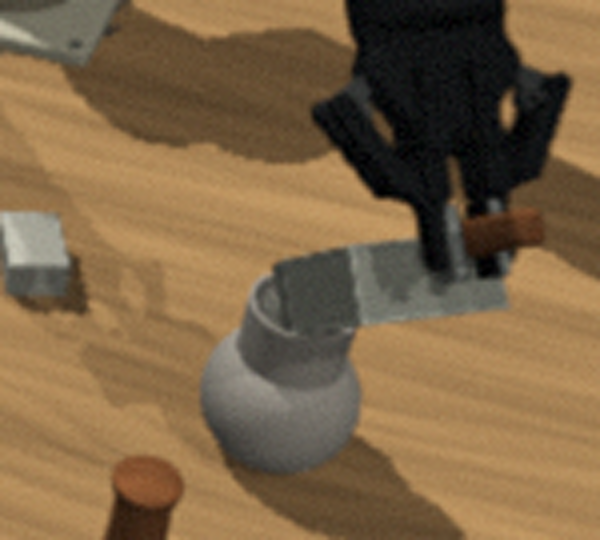

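```bash
cat > ov.py <<'E'
from pour import *;from workcell import *
import sys
o=get_obs();Rt=R.from_quat(o["tool_rot"])
# scoop pts in scoop_grip frame (z up) -> tool frame: x-.012, y->-y, z-> -(z) -.012
S=dict(lL=(181,24,-21),lR=(181,-24,-21),fL=(135,41,-36),fR=(135,-41,-36),bL=(55,41,-36),bR=(55,-41,-36),bLt=(55,41,6),bRt=(55,-41,6),h0=(-43,0,0),h1=(37,0,0))
P=np.array([o["eef_pos"]+Rt.apply([x/1e3-.012,-y/1e3,-z/1e3-.012]) for x,y,z in S.values()])
for k in("scene","top"):
    c=camera(k);im=c["color"][:,:,::-1].copy();u,v=proj(c,M)[0].astype(int);x0,y0=max(u-75,0),max(v-75,0);im=cv2.resize(im[y0:v+60,x0:u+75],None,fx=4,fy=4,interpolation=cv2.INTER_CUBIC)
    q={n:tuple(((a-[x0,y0])*4+2).astype(int).tolist()) for n,a in zip(S,proj(c,P))}
    for a,b in("lL lR","lL fL","lR fR","fL fR","fL bL","fR bR","bL bR","bL bLt","bR bRt","h0 h1"): pass
    for s in("lL lR","lL fL","lR fR","fL fR","fL bL","fR bR","bL bR","bL bLt","bR bRt","h0 h1"):
        a,b=s.split();cv2.line(im,q[a],q[b],(0,0,255) if "L" in a else (0,255,0),1)
    th=np.linspace(0,2*np.pi,40);C=proj(c,np.c_[M[0]+.032*np.cos(th),M[1]+.032*np.sin(th),0*th+.116]);cv2.polylines(im,[((C-[x0,y0])*4+2).astype(int)],True,(255,0,0),1)
    cv2.imwrite(f"pics/{sys.argv[1]}_{k}.png",im)
E
sed -i '/: pass$/d' ov.py; python3 ov.py o1
```

```text
(no output)
```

View pics/o1_scene.png

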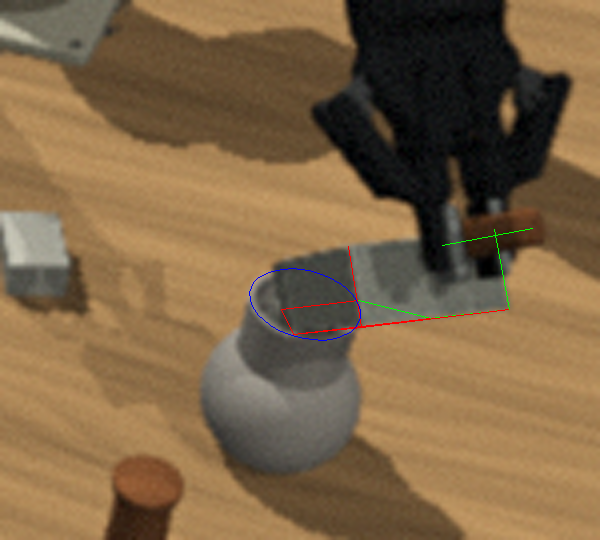

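View pics/o1_top.png

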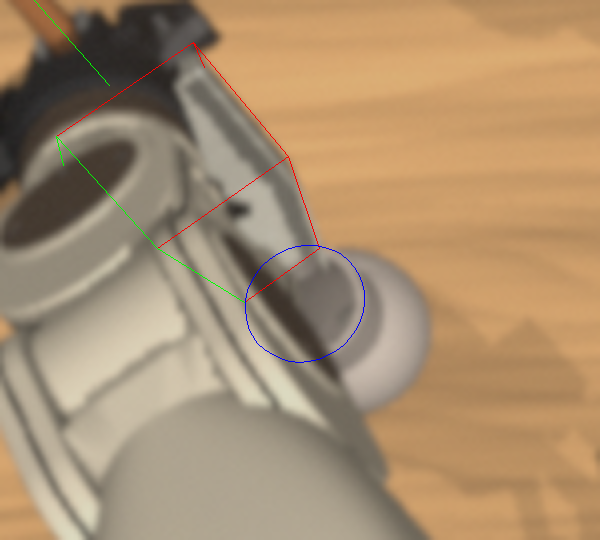

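The overlay agrees with the pictures to within a pixel or two: the lip edge in top lies over the mouth's outer part, and chips are already sliding at 45°. I'll keep tipping slowly about the lip.

>>> {"fn": "send_rows", "kwargs": {
  "increments": [
    [[0.03, 0, -0.11, 0, -0.18, 0], [0.03, 0, -0.11, 0, -0.18, 0], [0.02, 0, -0.11, 0, -0.18, 0], [0.02, 0, -0.11, 0, -0.18, 0], [0.02, 0, -0.11, 0, -0.18, 0], [0, 0, 0, 0, 0, 0]]
  ]
}}

```text
clock: 12.62
eef_pos: [0.5453, 0.3672, 0.2663]
tool_rot: [-0.262, 0.852, 0.134, 0.432]
ft_force: [0.0, -0.2, -1.5]
grip_width: 0.0153
```

```bash
python3 st.py 64 .012 .009 6 p4
```

```text
12.625 [0.5453 0.3672 0.2663] [ 0.59  0.05 -0.61 -0.03  0.01 -0.  ] 0.015251611863639904
pitch 53.8 lip rel mouth out/lat/z 0.010162070654622738 -0.00039384705585212296 0.008553578895718658
[0.009, 0.001, -0.095, 0.004, -0.17, 0.001]
[0.007, 0.001, -0.095, 0.004, -0.17, 0.001]
[0.004, 0.001, -0.095, 0.004, -0.17, 0.001]
[0.001, 0.001, -0.095, 0.004, -0.17, 0.001]
[-0.002, 0.001, -0.095, 0.004, -0.17, 0.001]
[-0.005, 0.001, -0.095, 0.004, -0.17, 0.001]
scene 473.13859149489724 286.53018349577724
395 211
top 124.03063057857673 252.70343308820802
52 182
```

View pics/p4_top.png

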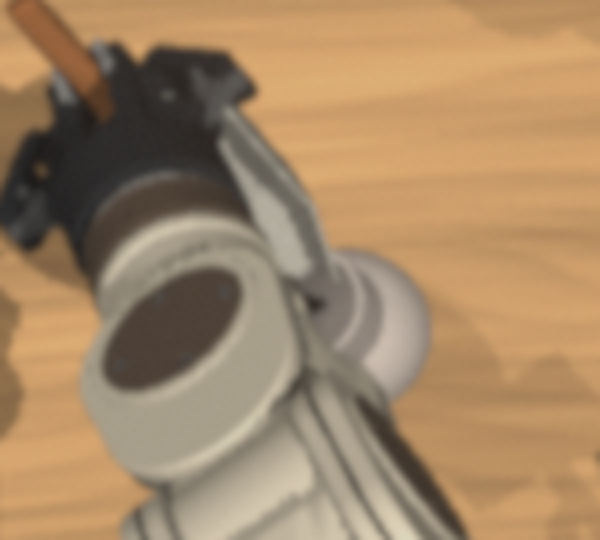

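View pics/p4_scene.png

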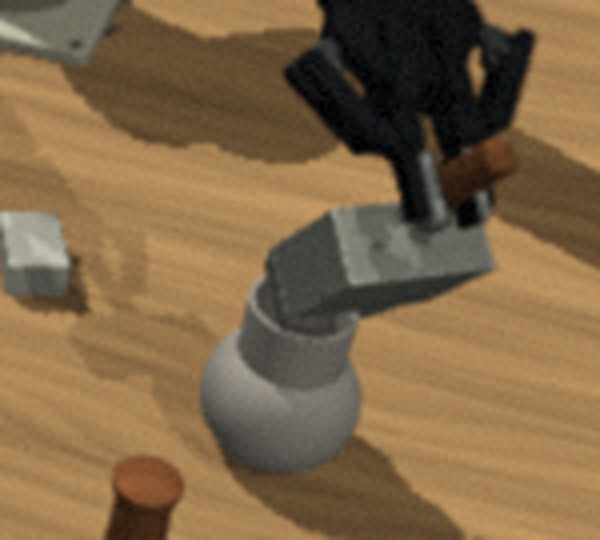

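>>> {"fn": "send_rows", "kwargs": {
  "increments": [
    [[0, 0, -0.1, 0, -0.17, 0], [0, 0, -0.1, 0, -0.17, 0], [0, 0, -0.1, 0, -0.17, 0], [0, 0, -0.1, 0, -0.17, 0], [0, 0, -0.1, 0, -0.17, 0], [0, 0, -0.1, 0, -0.17, 0], [0, 0, 0, 0, 0, 0]]
  ]
}}

```text
clock: 13.6
eef_pos: [0.5246, 0.3532, 0.2822]
tool_rot: [-0.249, 0.811, 0.156, 0.506]
ft_force: [-0.1, 1.0, -2.5]
grip_width: 0.015
```

```bash
python3 st.py 74 .012 .009 5 p5
```

```text
13.6 [0.5246 0.3532 0.2822] [ 0.59 -0.   -0.81 -0.36  0.01 -0.  ] 0.015024267559104175
pitch 64.0 lip rel mouth out/lat/z 0.011767165594151122 -0.00036668915436103563 0.01029491889528765
[0.021, 0.002, -0.113, 0.005, -0.2, 0.0]
[0.017, 0.002, -0.114, 0.005, -0.2, 0.0]
[0.013, 0.002, -0.115, 0.005, -0.2, 0.0]
[0.009, 0.001, -0.115, 0.005, -0.2, 0.0]
[0.005, 0.001, -0.115, 0.005, -0.2, 0.0]
scene 473.596133882231 286.4218034473116
395 211
top 123.34915485268843 251.94849814442009
52 182
```

View pics/p5_top.png

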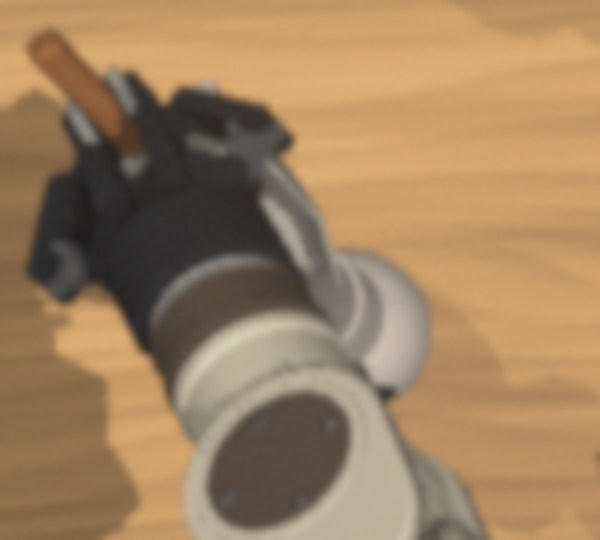

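View pics/p5_scene.png

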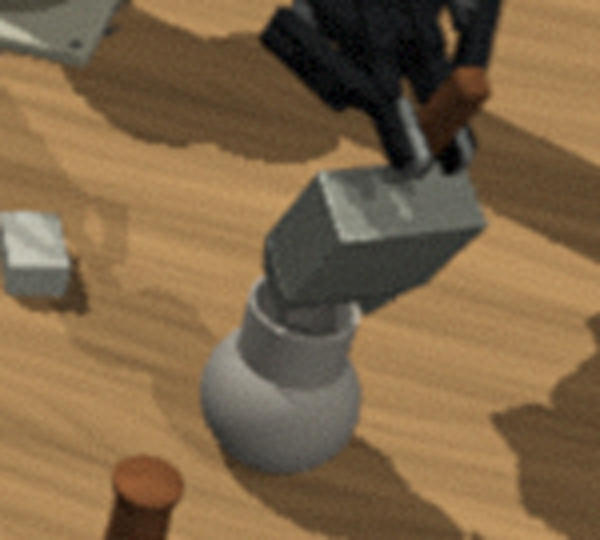

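>>> {"fn": "send_rows", "kwargs": {
  "increments": [
    [[0.02, 0, -0.11, 0, -0.2, 0], [0.02, 0, -0.11, 0, -0.2, 0], [0.01, 0, -0.12, 0, -0.2, 0], [0.01, 0, -0.12, 0, -0.2, 0], [0, 0, -0.12, 0, -0.2, 0], [0, 0, 0, 0, 0, 0], [0, 0, 0, 0, 0, 0], [0, 0, 0, 0, 0, 0]]
  ]
}}

```text
clock: 14.7
eef_pos: [0.502, 0.3378, 0.2915]
tool_rot: [-0.234, 0.763, 0.178, 0.576]
ft_force: [0.5, -0.3, -2.6]
grip_width: 0.015
```

```bash
python3 st.py 45 .015 .05 8 p6
```

```text
14.7 [0.502  0.3378 0.2915] [ 0.59  0.04 -1.   -0.77  0.01 -0.  ] 0.015037296119430731
pitch 74.2 lip rel mouth out/lat/z 0.012887728999387506 -0.0003800766151318569 0.010498176680095131
[-0.054, 0.0, 0.187, 0.003, 0.365, 0.001]
[-0.066, 0.0, 0.183, 0.003, 0.365, 0.001]
[-0.077, 0.001, 0.179, 0.003, 0.365, 0.001]
[-0.088, 0.001, 0.173, 0.003, 0.365, 0.001]
[-0.099, 0.001, 0.167, 0.003, 0.365, 0.001]
[-0.11, 0.001, 0.161, 0.003, 0.365, 0.001]
[-0.12, 0.001, 0.153, 0.003, 0.365, 0.001]
[-0.129, 0.001, 0.145, 0.003, 0.365, 0.001]
scene 473.8154231762294 286.67080580511515
395 211
top 123.03665986634917 251.51742391361282
52 182
```

View pics/p6_scene.png

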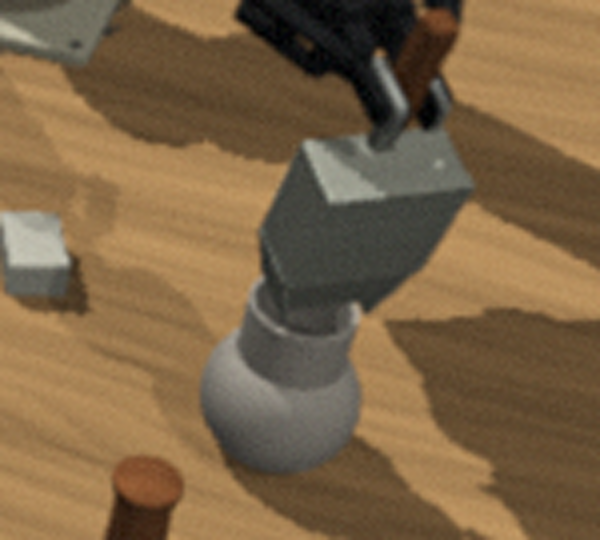

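>>> {"fn": "send_rows", "kwargs": {
  "increments": [
    [[-0.2, 0, 0.1, 0, 0.36, 0], [-0.2, 0, 0.15, 0, 0.36, 0], [-0.1, 0, 0.18, 0, 0.36, 0], [-0.1, 0, 0.17, 0, 0.36, 0], [-0.1, 0, 0.17, 0, 0.36, 0], [-0.11, 0, 0.16, 0, 0.36, 0], [-0.12, 0, 0.15, 0, 0.36, 0], [-0.13, 0, 0.14, 0, 0.36, 0]]
  ]
}}

```text
clock: 15.8
eef_pos: [0.5651, 0.3807, 0.3085]
tool_rot: [-0.271, 0.882, 0.114, 0.367]
ft_force: [0.1, 0.2, -1.7]
grip_width: 0.0148
```

```bash
python3 st.py 20 -.02 .12 6 p7
```

```text
15.8 [0.5651 0.3807 0.3085] [ 0.59  0.07 -0.33  0.38  0.01 -0.  ] 0.014808225611497751
pitch 45.2 lip rel mouth out/lat/z 0.013998333287366207 -0.0004512051787698237 0.06624591653527208
[-0.006, 0.0, 0.036, 0.003, 0.42, 0.003]
[-0.009, 0.0, 0.036, 0.003, 0.42, 0.003]
[-0.012, 0.0, 0.035, 0.003, 0.42, 0.003]
[-0.014, 0.0, 0.034, 0.003, 0.42, 0.003]
[-0.017, 0.0, 0.033, 0.003, 0.42, 0.003]
[-0.019, 0.001, 0.031, 0.003, 0.42, 0.003]
scene 479.02007196694376 268.59924165765824
395 211
top 114.062559375078 244.98070122609272
52 182
```

View pics/p7_top.png

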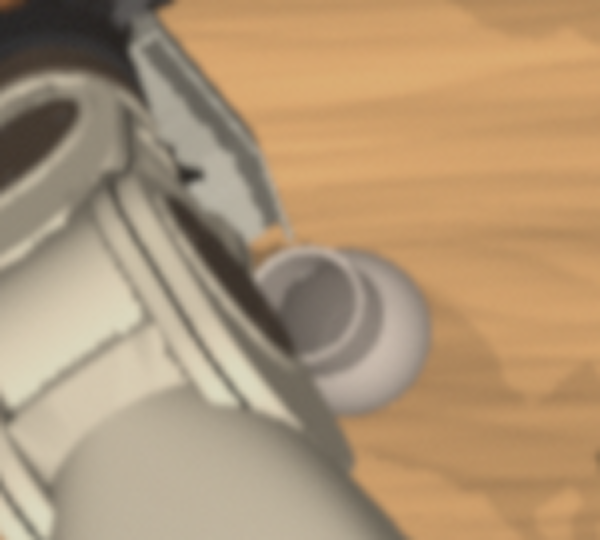

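The visible half of the pan is empty and the flask stands unmoved. Now I'll level the scoop and swing back.

```bash
python3 - <<'E'
from h import *;from workcell import *
o=get_obs();plan(o["eef_pos"],o["tool_rot"],[.548,.36,.34],Rdown(214),8)
E
```

```text
[-0.003, -0.019, -0.101, 0.002, 0.569, 0.002]
[0.007, -0.019, -0.101, 0.002, 0.569, 0.002]
[0.017, -0.019, -0.1, 0.002, 0.569, 0.002]
[0.027, -0.019, -0.097, 0.002, 0.569, 0.002]
[0.036, -0.019, -0.094, 0.002, 0.569, 0.002]
[0.045, -0.019, -0.09, 0.002, 0.569, 0.002]
[0.054, -0.019, -0.085, 0.002, 0.569, 0.002]
[0.062, -0.019, -0.079, 0.002, 0.569, 0.002]
```

>>> {"fn": "send_rows", "kwargs": {
  "increments": [
    [[0, -0.02, -0.1, 0, 0.57, 0], [0.01, -0.02, -0.1, 0, 0.57, 0], [0.02, -0.02, -0.1, 0, 0.57, 0], [0.03, -0.02, -0.1, 0, 0.57, 0], [0.04, -0.02, -0.1, 0, 0.57, 0], [0.05, -0.02, -0.1, 0, 0.57, 0], [0.06, -0.02, -0.1, 0, 0.57, 0], [0.06, -0.02, -0.1, 0, 0.57, 0]]
  ]
}}

```text
clock: 16.9
eef_pos: [0.5455, 0.3575, 0.3397]
tool_rot: [-0.294, 0.956, -0.0, -0.003]
ft_force: [1.0, 1.0, -1.2]
grip_width: 0.0152
```

```bash
python3 - <<'E'
from h import *;from workcell import *
o=get_obs();print(o["eef_pos"],o["clock"]);c=camera("top");crop(c,0,120,200,300,4,"pics/q.png");c=camera("scene");crop(c,380,130,540,340,4,"pics/q2.png")
plan(o["eef_pos"],o["tool_rot"],[.5085,-.3385,.28],Rdown(155.3),24)
E
```

```text
[0.54549781 0.3575056  0.33967832] 16.9
[0.351, -0.462, 0.051, -0.0, -0.001, 0.245]
[0.331, -0.477, 0.051, -0.0, -0.001, 0.245]
[0.31, -0.491, 0.051, -0.0, -0.001, 0.245]
[0.289, -0.504, 0.051, -0.0, -0.001, 0.245]
[0.267, -0.516, 0.051, -0.0, -0.001, 0.245]
[0.245, -0.527, 0.051, -0.0, -0.001, 0.245]
[0.222, -0.537, 0.05, -0.0, -0.001, 0.245]
[0.199, -0.546, 0.05, -0.0, -0.001, 0.245]
[0.176, -0.554, 0.05, -0.0, -0.001, 0.245]
[0.152, -0.561, 0.05, -0.0, -0.001, 0.245]
[0.128, -0.567, 0.05, -0.0, -0.001, 0.245]
[0.103, -0.572, 0.05, -0.0, -0.001, 0.245]
[0.079, -0.575, 0.05, -0.0, -0.001, 0.245]
[0.054, -0.578, 0.05, -0.0, -0.001, 0.245]
[0.029, -0.58, 0.05, -0.0, -0.001, 0.245]
[0.004, -0.581, 0.05, -0.0, -0.001, 0.245]
[-0.021, -0.58, 0.05, -0.0, -0.001, 0.245]
[-0.045, -0.579, 0.05, -0.0, -0.001, 0.245]
[-0.07, -0.577, 0.05, -0.0, -0.001, 0.245]
[-0.095, -0.573, 0.05, -0.0, -0.001, 0.245]
[-0.119, -0.568, 0.05, -0.0, -0.001, 0.245]
[-0.143, -0.563, 0.05, -0.0, -0.001, 0.245]
[-0.167, -0.556, 0.05, -0.0, -0.001, 0.245]
[-0.191, -0.549, 0.05, -0.0, -0.001, 0.245]
```

View pics/q.png

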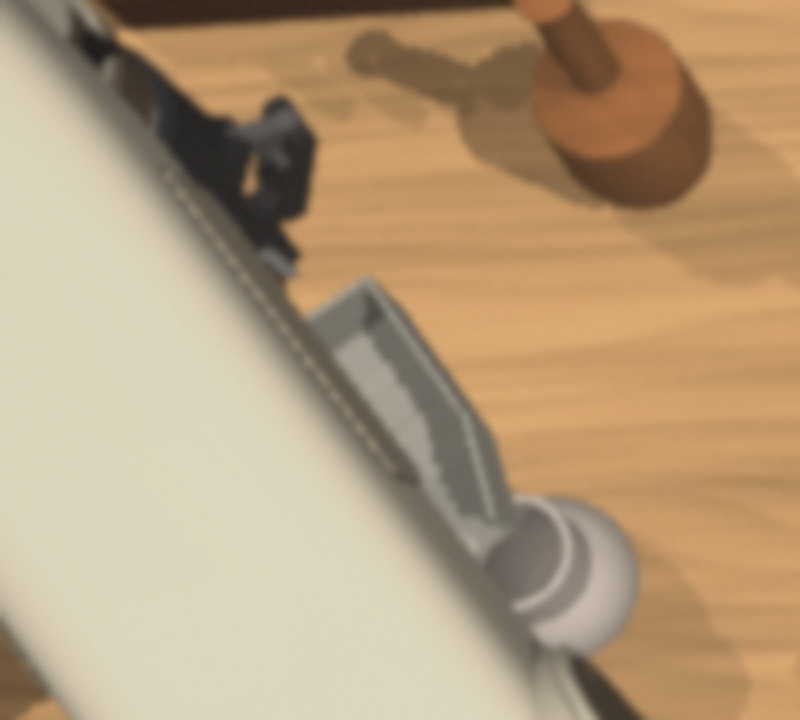

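View pics/q2.png

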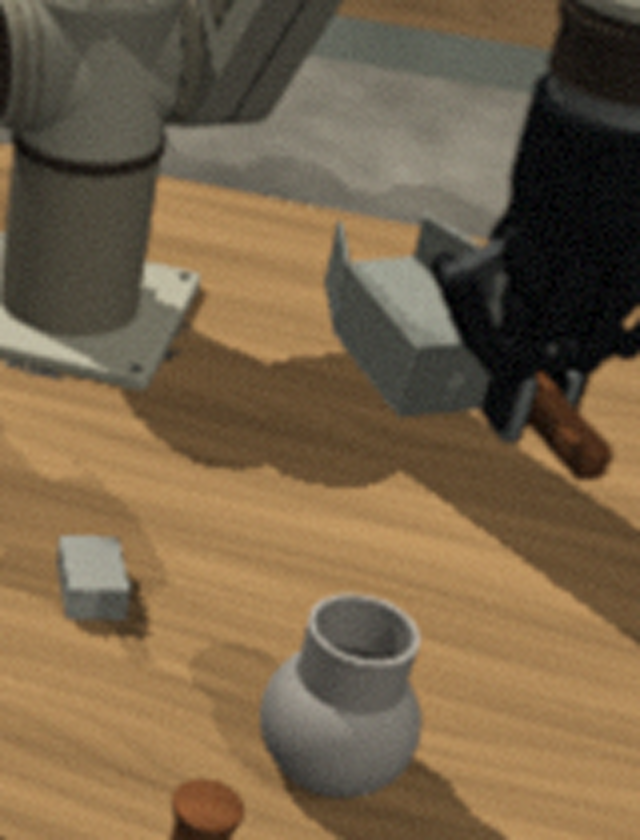

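>>> {"fn": "send_rows", "kwargs": {
  "increments": [
    [[0.2, -0.25, 0, 0, 0, 0.12], [0.34, -0.47, 0.05, 0, 0, 0.25], [0.31, -0.49, 0.05, 0, 0, 0.25], [0.29, -0.5, 0.05, 0, 0, 0.25], [0.27, -0.52, 0.05, 0, 0, 0.25], [0.25, -0.53, 0.05, 0, 0, 0.25], [0.22, -0.54, 0.05, 0, 0, 0.25], [0.2, -0.55, 0.05, 0, 0, 0.25]]
  ]
}}

```text
clock: 18.0
eef_pos: [0.536, 0.1366, 0.3222]
tool_rot: [-0.134, 0.991, -0.0, -0.0]
ft_force: [0.6, -0.3, -0.8]
grip_width: 0.015
```

>>> {"fn": "send_rows", "kwargs": {
  "increments": [
    [[0.18, -0.55, 0.05, 0, 0, 0.25], [0.15, -0.56, 0.05, 0, 0, 0.25], [0.13, -0.57, 0.05, 0, 0, 0.25], [0.1, -0.57, 0.05, 0, 0, 0.25], [0.08, -0.58, 0.05, 0, 0, 0.25], [0.05, -0.58, 0.05, 0, 0, 0.25], [0.03, -0.58, 0.05, 0, 0, 0.25], [0, -0.58, 0.05, 0, 0, 0.25]]
  ]
}}

```text
clock: 19.0
eef_pos: [0.5268, -0.0956, 0.3027]
tool_rot: [0.04, 0.999, -0.001, -0.0]
ft_force: [0.6, 1.3, -1.1]
grip_width: 0.0152
```

>>> {"fn": "send_rows", "kwargs": {
  "increments": [
    [[-0.02, -0.58, 0.05, 0, 0, 0.25], [-0.05, -0.58, 0.05, 0, 0, 0.25], [-0.07, -0.58, 0.05, 0, 0, 0.25], [-0.1, -0.57, 0.05, 0, 0, 0.25], [-0.12, -0.57, 0.05, 0, 0, 0.25], [-0.14, -0.56, 0.05, 0, 0, 0.25], [-0.1, -0.3, 0.05, 0, 0, 0.12], [0, 0, 0, 0, 0, 0]]
  ]
}}

```text
clock: 20.0
eef_pos: [0.5189, -0.2851, 0.2854]
tool_rot: [0.18, 0.984, -0.001, -0.002]
ft_force: [-0.3, 0.6, -2.6]
grip_width: 0.015
```

```bash
python3 - <<'E'
from h import *;from workcell import *
o=get_obs();print(o["eef_pos"],o["clock"])
plan(o["eef_pos"],o["tool_rot"],[.5085,-.3385,.10],Rdown(155.3),5)
E
```

```text
[ 0.51890468 -0.28514305  0.28535538] 20.0
[-0.039, -0.212, 0.742, -0.004, -0.004, 0.079]
[-0.042, -0.212, 0.742, -0.004, -0.004, 0.079]
[-0.044, -0.212, 0.742, -0.004, -0.004, 0.079]
[-0.047, -0.212, 0.742, -0.004, -0.004, 0.079]
[-0.049, -0.211, 0.742, -0.004, -0.004, 0.079]
```

>>> {"fn": "send_rows", "kwargs": {
  "increments": [
    [[-0.04, -0.25, 0.5, 0, 0, 0.08], [-0.04, -0.25, 0.7, 0, 0, 0.08], [-0.04, -0.2, 0.7, 0, 0, 0.08], [-0.05, -0.2, 0.7, 0, 0, 0.08], [-0.05, -0.15, 0.6, 0, 0, 0.08], [0, 0, 0.4, 0, 0, 0], [0, 0, 0, 0, 0, 0], [0, 0, 0, 0, 0, 0]]
  ]
}}

```text
clock: 21.0
eef_pos: [0.5098, -0.3374, 0.1071]
tool_rot: [0.213, 0.977, -0.002, -0.001]
ft_force: [-0.3, -0.3, -1.5]
grip_width: 0.0153
```

```bash
python3 - <<'E'
from h import *;from workcell import *
o=get_obs();print(o["eef_pos"],o["clock"])
plan(o["eef_pos"],o["tool_rot"],[.5085,-.3385,.025],Rdown(155.3),3)
c=camera("scene");crop(c,170,180,330,290,5,"pics/d.png")
E
```

```text
[ 0.50982472 -0.33743649  0.10713192] 21.0
[0.004, -0.008, 0.548, -0.007, -0.003, 0.002]
[0.004, -0.009, 0.548, -0.007, -0.003, 0.002]
[0.005, -0.009, 0.548, -0.007, -0.003, 0.002]
```

View pics/d.png

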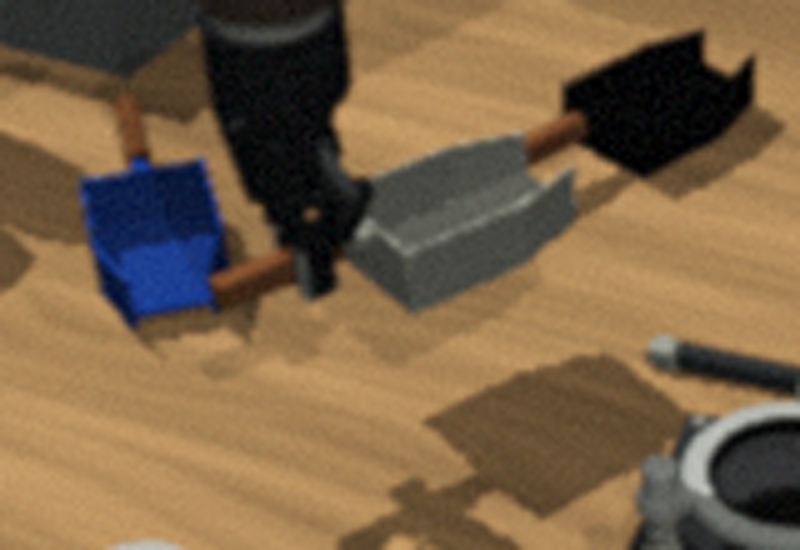

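The scoop is level and empty. I'll lower it onto its old place.

>>> {"fn": "send_rows", "kwargs": {
  "increments": [
    [[0, 0, 0.5, 0, 0, 0], [0, -0.01, 0.5, 0, 0, 0], [0, -0.01, 0.4, 0, 0, 0], [0, 0, 0.1, 0, 0, 0], [0, 0, 0, 0, 0, 0], [0, 0, 0, 0, 0, 0]]
  ]
}}

```text
clock: 21.8
eef_pos: [0.5092, -0.3395, 0.0324]
tool_rot: [0.214, 0.977, -0.002, -0.001]
ft_force: [0.1, -0.0, -1.5]
grip_width: 0.0149
```

>>> {"fn": "send_rows", "kwargs": {
  "increments": [
    [[0, 0, 0.1, 0, 0, 0], [0, 0, 0, 0, 0, 0]]
  ]
}}

```text
clock: 22.05
eef_pos: [0.5079, -0.3388, 0.0258]
tool_rot: [0.214, 0.977, -0.001, -0.002]
ft_force: [0.5, 0.5, -1.3]
grip_width: 0.0151
```

>>> {"fn": "send_rows", "kwargs": {
  "increments": [
    [[0, 0, 0.04, 0, 0, 0], [0, 0, 0, 0, 0, 0]]
  ]
}}

```text
clock: 22.3
eef_pos: [0.5082, -0.3391, 0.0241]
tool_rot: [0.214, 0.977, -0.001, -0.002]
ft_force: [-0.8, -0.1, -0.5]
grip_width: 0.0154
```

>>> {"fn": "send_rows", "kwargs": {
  "increments": [
    [[0, 0, 0.03, 0, 0, 0], [0, 0, 0, 0, 0, 0]]
  ]
}}

```text
clock: 22.55
eef_pos: [0.5084, -0.3392, 0.0237]
tool_rot: [0.214, 0.977, -0.002, -0.002]
ft_force: [-2.2, 0.9, 6.0]
grip_width: 0.0154
```

>>> {"fn": "send_rows", "kwargs": {
  "increments": [
    [[0, 0, 0, 0, 0, 0], [0, 0, 0, 0, 0, 0], [0, 0, 0, 0, 0, 0], [0, 0, 0, 0, 0, 0], [0, 0, 0, 0, 0, 0], [0, 0, -0.5, 0, 0, 0], [0, 0, -0.8, 0, 0, 0], [0, 0, -0.9, 0, 0, 0]]
  ],
  "grip": 0
}}

```text
clock: 23.55
eef_pos: [0.5081, -0.3384, 0.1327]
tool_rot: [0.214, 0.977, -0.001, -0.003]
ft_force: [0.8, -0.6, 0.4]
grip_width: 0.085
```

>>> {"fn": "send_rows", "kwargs": {
  "increments": [
    [[0, 0, -0.9, 0, 0, 0], [0, 0, -0.7, 0, 0, 0], [0, 0, -0.3, 0, 0, 0], [0, 0, 0, 0, 0, 0]]
  ]
}}

```text
clock: 24.05
eef_pos: [0.5095, -0.3388, 0.2279]
tool_rot: [0.214, 0.977, -0.002, -0.002]
ft_force: [-0.2, 0.5, -0.1]
grip_width: 0.0855
```

```bash
python3 - <<'E'
from h import *;from workcell import *
o=get_obs();print(o["eef_pos"],o["joint_pos"].round(2),o["clock"])
c=camera("scene");pickle.dump(c,open("scene2.pkl","wb"));crop(c,170,180,510,350,2,"pics/e.png")
M=np.array([.46,.31])
# flask approach: tool x yaw 225, above
plan(o["eef_pos"],o["tool_rot"],[.46,.31,.22],Rdown(214),20)
E
```

```text
[ 0.5095094  -0.33878611  0.22788583] [-0.58  0.47  0.31  1.41 -0.   -0.15] 24.05
[0.316, 0.569, 0.006, -0.001, -0.001, -0.293]
[0.286, 0.584, 0.006, -0.001, -0.001, -0.293]
[0.256, 0.598, 0.006, -0.001, -0.001, -0.293]
[0.225, 0.61, 0.006, -0.001, -0.001, -0.293]
[0.194, 0.621, 0.006, -0.001, -0.001, -0.293]
[0.162, 0.63, 0.006, -0.001, -0.001, -0.293]
[0.129, 0.638, 0.006, -0.001, -0.001, -0.293]
[0.096, 0.644, 0.007, -0.001, -0.001, -0.293]
[0.063, 0.648, 0.007, -0.001, -0.001, -0.293]
[0.03, 0.65, 0.007, -0.001, -0.001, -0.293]
[-0.003, 0.651, 0.007, -0.001, -0.001, -0.293]
[-0.037, 0.65, 0.007, -0.001, -0.001, -0.293]
[-0.07, 0.647, 0.007, -0.001, -0.001, -0.293]
[-0.103, 0.643, 0.007, -0.001, -0.001, -0.293]
[-0.136, 0.636, 0.007, -0.001, -0.001, -0.293]
[-0.168, 0.629, 0.007, -0.001, -0.001, -0.293]
[-0.2, 0.619, 0.007, -0.001, -0.001, -0.293]
[-0.231, 0.608, 0.007, -0.001, -0.001, -0.293]
[-0.262, 0.595, 0.008, -0.001, -0.001, -0.293]
[-0.292, 0.581, 0.008, -0.001, -0.001, -0.293]
```

View pics/e.png

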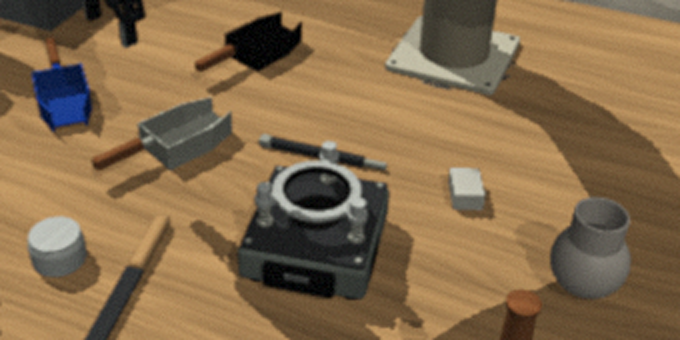

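The scoop lies flat and empty at (185,135) in this crop. The flask and bystanders are in place and no chips are on the bench. Next is the flask.

>>> {"fn": "send_rows", "kwargs": {
  "increments": [
    [[0.16, 0.28, 0, 0, 0, -0.15], [0.3, 0.58, 0, 0, 0, -0.29], [0.27, 0.6, 0, 0, 0, -0.29], [0.24, 0.6, 0, 0, 0, -0.29], [0.21, 0.62, 0, 0, 0, -0.29], [0.18, 0.62, 0, 0, 0, -0.29], [0.15, 0.63, 0, 0, 0, -0.29], [0.12, 0.64, 0, 0, 0, -0.29]]
  ]
}}

```text
clock: 25.1
eef_pos: [0.4886, -0.0933, 0.2254]
tool_rot: [0.024, 1.0, -0.001, -0.004]
ft_force: [0.8, 0.6, 0.1]
grip_width: 0.0852
```

>>> {"fn": "send_rows", "kwargs": {
  "increments": [
    [[0.08, 0.65, 0, 0, 0, -0.29], [0.05, 0.65, 0, 0, 0, -0.29], [0.02, 0.65, 0, 0, 0, -0.29], [-0.02, 0.65, 0, 0, 0, -0.29], [-0.05, 0.65, 0, 0, 0, -0.29], [-0.09, 0.64, 0, 0, 0, -0.29], [-0.12, 0.64, 0, 0, 0, -0.29], [-0.15, 0.63, 0, 0, 0, -0.29]]
  ]
}}

```text
clock: 26.1
eef_pos: [0.4695, 0.1655, 0.225]
tool_rot: [-0.178, 0.984, -0.001, -0.004]
ft_force: [0.2, 0.2, 0.2]
grip_width: 0.0855
```

>>> {"fn": "send_rows", "kwargs": {
  "increments": [
    [[-0.18, 0.62, 0, 0, 0, -0.29], [-0.21, 0.61, 0, 0, 0, -0.29], [-0.25, 0.6, 0, 0, 0, -0.29], [-0.15, 0.3, 0, 0, 0, -0.29], [0, 0, 0, 0, 0, 0], [0, 0, 0, 0, 0, 0]]
  ]
}}

```text
clock: 26.85
eef_pos: [0.4638, 0.2768, 0.2261]
tool_rot: [-0.274, 0.962, -0.001, -0.003]
ft_force: [-0.2, -0.5, -0.2]
grip_width: 0.0855
```

```bash
python3 - <<'E'
from h import *;from workcell import *
o=get_obs();print(o["eef_pos"],o["clock"],o["joint_pos"].round(2))
plan(o["eef_pos"],o["tool_rot"],[.46,.31,.16],Rdown(214),3)
s=pickle.load(open("scene2.pkl","rb"));t=pickle.load(open("top.pkl","rb"))
# flask still there? compare mouth in scene before/after
s0=pickle.load(open("scene.pkl","rb"))
for k in (s0,s): 
  W=cloud(k)[265:335,435:500].reshape(-1,3);q=W[(W[:,2]>.02)&(W[:,2]<.13)];f=q[q[:,2]>.108];print(len(f),f.mean(0),np.median(q,0))
E
```

```text
[0.46378802 0.27680907 0.22608527] 26.85 [ 0.54  0.33  0.09  1.34  0.   -0.02]
[-0.098, 0.201, 0.44, 0.002, -0.013, -0.071]
[-0.1, 0.2, 0.44, 0.002, -0.013, -0.071]
[-0.101, 0.199, 0.44, 0.002, -0.013, -0.071]
218 [0.46461232 0.31063838 0.11372883] [0.48892777 0.31064728 0.07387724]
218 [0.46416156 0.3111887  0.11359964] [0.48886921 0.31064328 0.07355592]
```

>>> {"fn": "send_rows", "kwargs": {
  "increments": [
    [[-0.1, 0.2, 0.44, 0, 0, -0.07], [-0.1, 0.2, 0.44, 0, 0, -0.07], [-0.1, 0.2, 0.44, 0, 0, -0.07], [0, 0, 0, 0, 0, 0], [0, 0, 0, 0, 0, 0]]
  ]
}}

```text
clock: 27.48
eef_pos: [0.4608, 0.3102, 0.1613]
tool_rot: [-0.292, 0.957, -0.0, -0.002]
ft_force: [0.5, 0.3, -0.2]
grip_width: 0.0854
```

```bash
python3 - <<'E'
from h import *;from workcell import *
o=get_obs();print(o["eef_pos"],o["clock"],o["joint_pos"].round(2))
plan(o["eef_pos"],o["tool_rot"],[.46,.3103,.089],Rdown(214),4)
for k in("scene","top"):
    c=camera(k);u,v=proj(c,[.46,.31,.116])[0].astype(int);crop(c,max(u-80,0),v-70,u+80,v+70,4,f"pics/n_{k}.png")
E
```

```text
[0.46082062 0.31019812 0.16132675] 27.475 [ 0.59  0.4   0.02  1.2   0.   -0.  ]
[0.002, 0.002, 0.362, 0.001, -0.006, -0.002]
[0.002, 0.002, 0.362, 0.001, -0.006, -0.002]
[0.002, 0.003, 0.362, 0.001, -0.006, -0.002]
[0.003, 0.003, 0.362, 0.001, -0.006, -0.002]
```

View pics/n_scene.png

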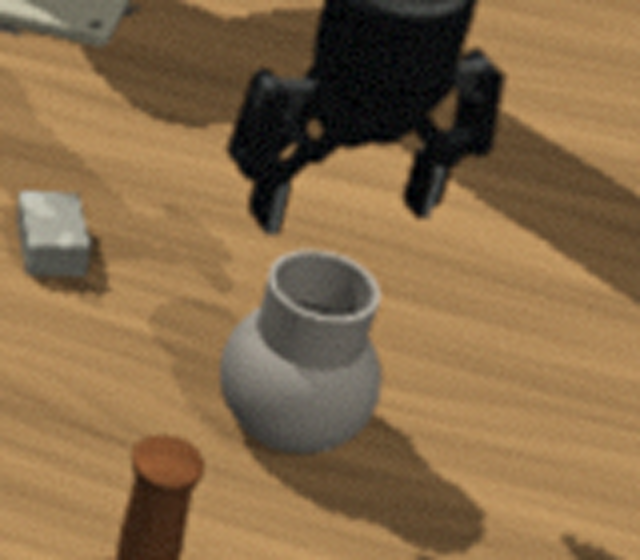

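>>> {"fn": "send_rows", "kwargs": {
  "increments": [
    [[0, 0, 0.4, 0, 0, 0], [0, 0, 0.4, 0, 0, 0], [0, 0, 0.4, 0, 0, 0], [0, 0, 0.25, 0, 0, 0], [0, 0, 0, 0, 0, 0], [0, 0, 0, 0, 0, 0]]
  ]
}}

```text
clock: 28.32
eef_pos: [0.4606, 0.3111, 0.0889]
tool_rot: [-0.292, 0.956, 0.0, -0.002]
ft_force: [0.6, 0.7, 0.4]
grip_width: 0.0855
```

```bash
python3 - <<'E'
from h import *;from workcell import *
o=get_obs();print(o["eef_pos"],o["clock"],o["ft_force"])
plan(o["eef_pos"],o["tool_rot"],[.46,.3105,.087],Rdown(214),1)
c=camera("scene");u,v=proj(c,[.46,.31,.116])[0].astype(int);crop(c,max(u-80,0),v-70,u+80,v+70,4,f"pics/n2.png")
E
```

```text
[0.46055194 0.31114088 0.08893817] 28.325 [0.63482156 0.67349695 0.35027477]
[0.016, -0.005, 0.039, 0.007, -0.02, -0.001]
```

View pics/n2.png

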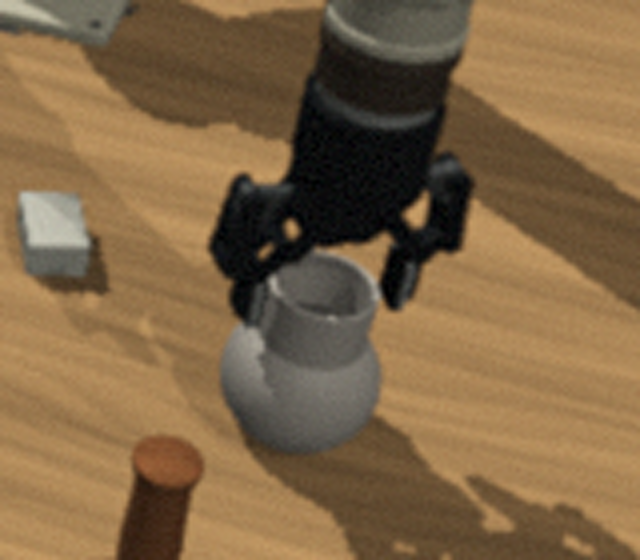

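The fingers straddle the neck clear on both sides, at (250,300) and (400,290). Closing the gripper.

>>> {"fn": "send_rows", "kwargs": {
  "increments": [
    [[0, 0, 0, 0, 0, 0], [0, 0, 0, 0, 0, 0], [0, 0, 0, 0, 0, 0], [0, 0, 0, 0, 0, 0], [0, 0, 0, 0, 0, 0], [0, 0, 0, 0, 0, 0]]
  ],
  "grip": 1
}}

```text
clock: 29.12
eef_pos: [0.4608, 0.3112, 0.0893]
tool_rot: [-0.292, 0.956, 0.0, -0.001]
ft_force: [0.4, -1.5, 5.1]
grip_width: 0.0631
```

>>> {"fn": "send_rows", "kwargs": {
  "increments": [
    [[0, 0, -0.2, 0, 0, 0], [0, 0, -0.4, 0, 0, 0], [0, 0, -0.6, 0, 0, 0], [0, 0, -0.8, 0, 0, 0], [0, 0, -0.7, 0, 0, 0], [0, 0, -0.4, 0, 0, 0], [0, 0, 0, 0, 0, 0], [0, 0, 0, 0, 0, 0]]
  ]
}}

```text
clock: 30.12
eef_pos: [0.4599, 0.3107, 0.2415]
tool_rot: [-0.292, 0.956, -0.001, -0.004]
ft_force: [-0.4, -0.6, -3.1]
grip_width: 0.0629
```

```bash
python3 - <<'E'
from h import *;from workcell import *
o=get_obs();print(o["eef_pos"],o["clock"],o["ft_force"],o["grip_width"])
for k in("scene","top"):
    c=camera(k);pickle.dump(c,open(k+"3.pkl","wb"));u,v=proj(c,o["eef_pos"])[0].astype(int);print(u,v);crop(c,max(u-80,0),v-70,u+80,v+70,4,f"pics/u_{k}.png")
plan(o["eef_pos"],o["tool_rot"],[.545,-.0235,.24],Rdown(177.5),12)
E
```

```text
[0.45992787 0.3106636  0.2414587 ] 30.125 [-0.39287388 -0.58424225 -3.10697195] 0.0628937217980697
482 244
107 243
[0.194, -0.541, 0.003, -0.001, -0.004, 0.304]
[0.165, -0.551, 0.003, -0.001, -0.004, 0.304]
[0.135, -0.559, 0.003, -0.001, -0.004, 0.304]
[0.106, -0.565, 0.003, -0.001, -0.004, 0.304]
[0.076, -0.57, 0.003, -0.001, -0.004, 0.304]
[0.045, -0.573, 0.003, -0.001, -0.004, 0.304]
[0.015, -0.575, 0.002, -0.001, -0.004, 0.304]
[-0.016, -0.574, 0.002, -0.001, -0.004, 0.304]
[-0.046, -0.573, 0.002, -0.001, -0.004, 0.304]
[-0.077, -0.57, 0.002, -0.001, -0.004, 0.304]
[-0.107, -0.565, 0.002, -0.001, -0.004, 0.304]
[-0.137, -0.558, 0.002, -0.001, -0.004, 0.304]
```

View pics/u_scene.png

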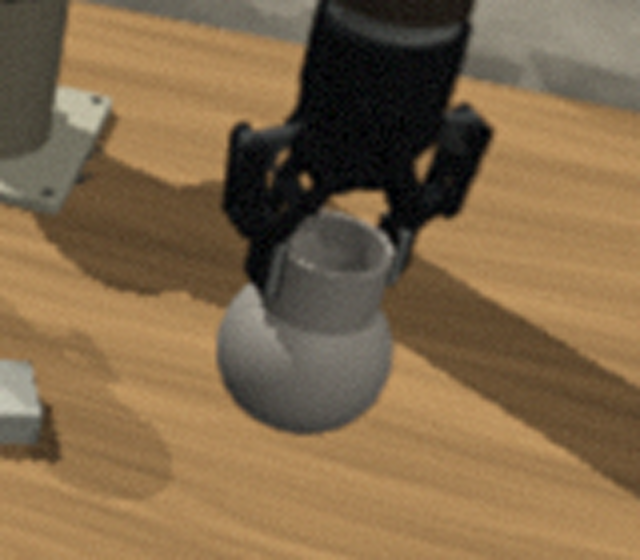

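>>> {"fn": "send_rows", "kwargs": {
  "increments": [
    [[0.1, -0.27, 0, 0, 0, 0.15], [0.18, -0.54, 0, 0, 0, 0.3], [0.15, -0.55, 0, 0, 0, 0.3], [0.12, -0.56, 0, 0, 0, 0.3], [0.09, -0.57, 0, 0, 0, 0.3], [0.06, -0.57, 0, 0, 0, 0.3], [0.03, -0.57, 0, 0, 0, 0.3], [0, -0.57, 0, 0, 0, 0.3]]
  ]
}}

```text
clock: 31.22
eef_pos: [0.5136, 0.1013, 0.2426]
tool_rot: [-0.099, 0.995, -0.001, -0.003]
ft_force: [0.9, 0.6, -4.1]
grip_width: 0.063
```

>>> {"fn": "send_rows", "kwargs": {
  "increments": [
    [[-0.03, -0.57, 0, 0, 0, 0.3], [-0.06, -0.57, 0, 0, 0, 0.3], [-0.09, -0.57, 0, 0, 0, 0.3], [-0.06, -0.4, 0, 0, 0, 0.2], [0, 0, 0, 0, 0, 0], [0, 0, 0, 0, 0, 0]]
  ]
}}

```text
clock: 31.98
eef_pos: [0.5389, 0.0003, 0.243]
tool_rot: [-0.004, 1.0, -0.001, -0.003]
ft_force: [0.3, -0.3, -3.7]
grip_width: 0.0632
```

```bash
python3 - <<'E'
from h import *;from workcell import *
o=get_obs();print(o["eef_pos"],o["clock"],o["ft_force"],o["grip_width"])
plan(o["eef_pos"],o["tool_rot"],[.545,-.0235,.205],Rdown(177.5),2)
E
```

```text
[5.38924260e-01 2.77933013e-04 2.42958688e-01] 31.975 [ 0.31216927 -0.33195641 -3.65036393] 0.0631616962178231
[-0.061, -0.238, 0.38, -0.004, -0.016, 0.15]
[-0.066, -0.236, 0.38, -0.004, -0.016, 0.15]
```

>>> {"fn": "send_rows", "kwargs": {
  "increments": [
    [[-0.06, -0.24, 0, 0, -0.02, 0.15], [-0.06, -0.24, 0, 0, -0.02, 0.15], [0, 0, 0.2, 0, 0, 0], [0, 0, 0.2, 0, 0, 0], [0, 0, 0, 0, 0, 0], [0, 0, 0, 0, 0, 0]]
  ]
}}

```text
clock: 32.72
eef_pos: [0.5451, -0.0237, 0.223]
tool_rot: [0.022, 1.0, -0.001, 0.001]
ft_force: [0.5, -0.2, -4.0]
grip_width: 0.0632
```

```bash
cat > sk.py <<'E'
from h import *;from workcell import *
import sys
o=get_obs();print(o["eef_pos"],o["clock"],o["ft_force"],o["grip_width"]);Rt=R.from_quat(o["tool_rot"]);print("tilt",np.degrees(np.arccos(-Rt.as_matrix()[2,2])))
plan(o["eef_pos"],o["tool_rot"],[.545,-.0235,.18],Rdown(177.5),1)
for k in("scene","top"):
    c=camera(k);pickle.dump(c,open(k+"4.pkl","wb"));u,v=proj(c,[.545,-.0235,.13])[0].astype(int);crop(c,max(u-80,0),v-70,u+80,v+70,4,f"pics/{sys.argv[1]}_{k}.png")
    a=o["eef_pos"]-[0,0,.049];print(k,"belly exp px",proj(c,a)[0],"ring",proj(c,[.545,-.0235,.105])[0],"crop0",max(u-80,0),v-70)
E
python3 sk.py k1
```

```text
[ 0.54510379 -0.02372507  0.22298692] 32.725 [ 0.52401363 -0.24536193 -4.00388277] 0.06321514442966318
tilt 0.1381563121110428
[0.004, 0.006, 0.86, -0.01, 0.009, 0.003]
scene belly exp px [328.84347342 251.17583813] ring [328.58295015 273.06791685] crop0 248 195
top belly exp px [279.63883596 201.80682601] ring [281.38280977 211.41336126] crop0 200 138
```

View pics/k1_scene.png

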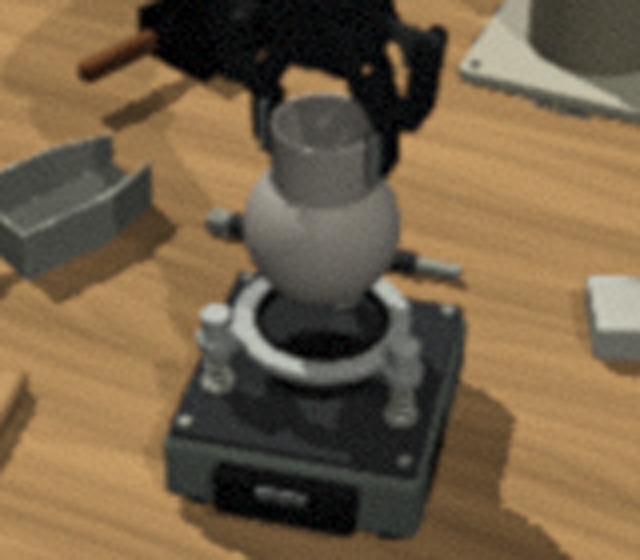

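View pics/k1_top.png

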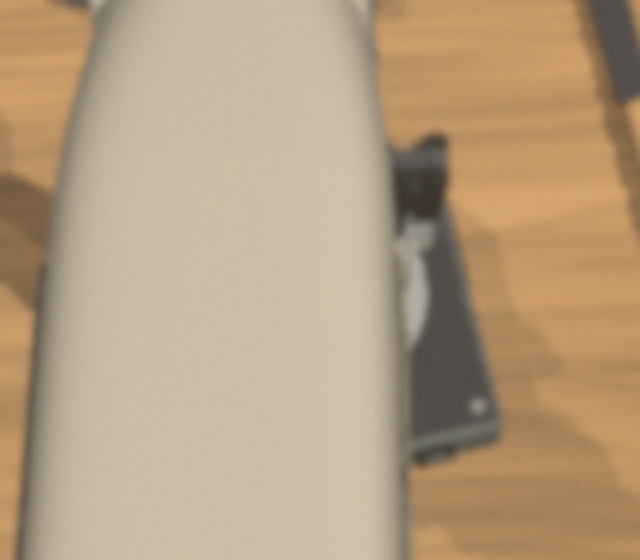

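Belly centre is at (328.5,253) and ring at (329,275.5) in scene. Both show the same offset from prediction, so they're aligned. Lowering.

>>> {"fn": "send_rows", "kwargs": {
  "increments": [
    [[0, 0, 0.25, 0, 0, 0], [0, 0, 0.25, 0, 0, 0], [0, 0, 0.2, 0, 0, 0], [0, 0, 0, 0, 0, 0], [0, 0, 0, 0, 0, 0]]
  ]
}}

```text
clock: 33.45
eef_pos: [0.5454, -0.0241, 0.1882]
tool_rot: [0.022, 1.0, -0.001, 0.001]
ft_force: [-0.0, 0.3, -4.1]
grip_width: 0.0631
```

>>> {"fn": "send_rows", "kwargs": {
  "increments": [
    [[0, 0, 0.06, 0, 0, 0], [0, 0, 0.06, 0, 0, 0], [0, 0, 0, 0, 0, 0]]
  ]
}}

```text
clock: 33.83
eef_pos: [0.5455, -0.0238, 0.1823]
tool_rot: [0.022, 1.0, -0.001, 0.001]
ft_force: [0.5, 0.5, -2.9]
grip_width: 0.0628
```

>>> {"fn": "send_rows", "kwargs": {
  "increments": [
    [[0, 0, 0.06, 0, 0, 0], [0, 0, 0, 0, 0, 0], [0, 0, 0, 0, 0, 0]]
  ]
}}

```text
clock: 34.2
eef_pos: [0.5462, -0.0234, 0.1802]
tool_rot: [0.022, 1.0, -0.0, 0.002]
ft_force: [1.8, 4.1, 4.6]
grip_width: 0.063
```

>>> {"fn": "send_rows", "kwargs": {
  "increments": [
    [[0, 0, 0.08, 0, 0, 0], [0, 0, 0, 0, 0, 0], [0, 0, 0, 0, 0, 0]]
  ]
}}

```text
clock: 34.58
eef_pos: [0.5462, -0.0235, 0.1761]
tool_rot: [0.022, 1.0, -0.0, 0.002]
ft_force: [1.4, 4.4, 5.5]
grip_width: 0.0632
```

```bash
python3 sk.py k2
```

```text
[ 0.54620314 -0.02345369  0.17609759] 34.575 [1.41492221 4.35892098 5.49485047] 0.06317692008974889
tilt 0.256192407100776
[0.024, -0.002, -0.078, -0.003, 0.025, 0.003]
scene belly exp px [328.51776088 266.51284824] ring [328.58295015 273.06791685] crop0 248 195
top belly exp px [280.76299912 207.9345686 ] ring [281.38280977 211.41336126] crop0 200 138
```

View pics/k2_scene.png

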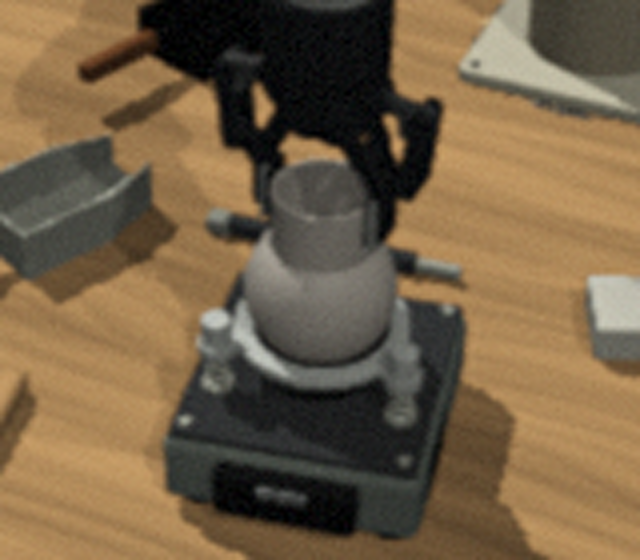

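The flask is seated with a small side force toward +y/+x. I'll ease it 1 mm that way while pressing in steps.

>>> {"fn": "send_rows", "kwargs": {
  "increments": [
    [[-0.01, 0.02, 0.06, 0, 0, 0], [0, 0.01, 0.06, 0, 0, 0], [0, 0, 0, 0, 0, 0], [0, 0, 0, 0, 0, 0]]
  ]
}}

```text
clock: 35.17
eef_pos: [0.5467, -0.023, 0.1705]
tool_rot: [0.022, 1.0, -0.002, 0.002]
ft_force: [-0.1, 2.5, 6.7]
grip_width: 0.0634
```

>>> {"fn": "send_rows", "kwargs": {
  "increments": [
    [[0, 0, 0.05, 0, 0, 0], [0, 0, 0.05, 0, 0, 0], [0, 0, 0, 0, 0, 0], [0, 0, 0, 0, 0, 0]]
  ]
}}

```text
clock: 35.67
eef_pos: [0.5469, -0.023, 0.166]
tool_rot: [0.022, 1.0, -0.001, 0.003]
ft_force: [-0.3, 3.1, 9.0]
grip_width: 0.0626
```

>>> {"fn": "send_rows", "kwargs": {
  "increments": [
    [[0, 0, 0.05, 0, 0, 0], [0, 0, 0, 0, 0, 0], [0, 0, 0, 0, 0, 0]]
  ]
}}

```text
clock: 36.05
eef_pos: [0.547, -0.0229, 0.1639]
tool_rot: [0.022, 1.0, -0.001, 0.003]
ft_force: [0.1, 3.3, 11.4]
grip_width: 0.0631
```

>>> {"fn": "send_rows", "kwargs": {
  "increments": [
    [[0, 0, 0.05, 0, 0, 0], [0, 0, 0, 0, 0, 0], [0, 0, 0, 0, 0, 0]]
  ]
}}

```text
clock: 36.42
eef_pos: [0.5471, -0.0222, 0.1623]
tool_rot: [0.022, 1.0, -0.0, 0.003]
ft_force: [-3.1, 4.5, 15.9]
grip_width: 0.063
```

```bash
python3 sk.py k3
```

```text
[ 0.5470984  -0.02221161  0.16227966] 36.425 [-3.11451647  4.52736743 15.87284512] 0.06300745120849971
tilt 0.38448803933765086
[0.038, -0.028, -0.355, -0.003, 0.038, -0.002]
scene belly exp px [328.75756241 271.14886238] ring [328.58295015 273.06791685] crop0 248 195
top belly exp px [280.53651844 209.44019986] ring [281.38280977 211.41336126] crop0 200 138
```

View pics/k3_scene.png

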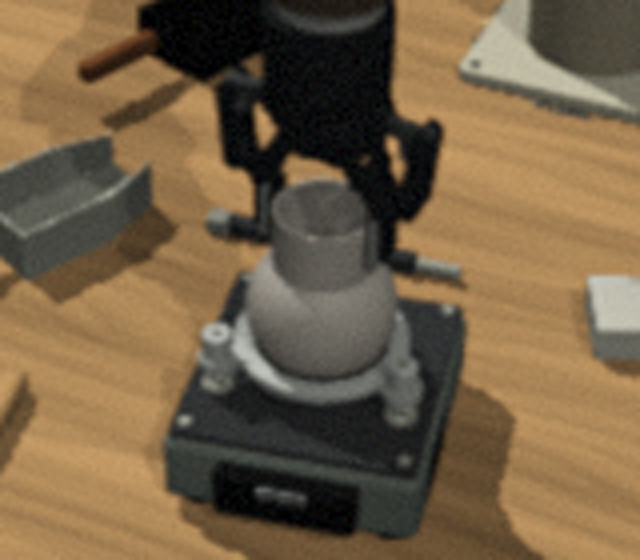

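>>> {"fn": "send_rows", "kwargs": {
  "increments": [
    [[0, -0.01, 0.03, 0, 0, 0], [0, 0, 0, 0, 0, 0], [0, 0, 0, 0, 0, 0], [0, 0, 0, 0, 0, 0]]
  ]
}}

```text
clock: 37.02
eef_pos: [0.5473, -0.0223, 0.1622]
tool_rot: [0.022, 1.0, 0.0, 0.004]
ft_force: [-4.2, 5.3, 22.5]
grip_width: 0.0629
```

```bash
python3 sk.py k4; python3 - <<'E'
from h import *
from scipy.optimize import least_squares
a=pickle.load(open("scene.pkl","rb"));b=pickle.load(open("scene4.pkl","rb"))
for c in(a,b):
    W=cloud(c);P=W[250:310,295:365].reshape(-1,3);g=cv2.cvtColor(c["color"],cv2.COLOR_RGB2HSV)[250:310,295:365].reshape(-1,3)
    r=np.hypot(P[:,0]-.545,P[:,1]+.0235);k=(r>.045)&(r<.054)&(P[:,2]>.075)&(P[:,2]<.112)&(P[:,0]>.55)&(g[:,2]>90)
    print("ring z",k.sum(),np.median(P[k,2]),np.percentile(P[k,2],90))
P=cloud(b)[225:310,295:365].reshape(-1,3)
k=(np.hypot(P[:,0]-.546,P[:,1]+.022)<.05)&(P[:,2]>.105)&(P[:,2]<.146);B=P[k]
f=least_squares(lambda p:np.linalg.norm(B-p,axis=1)-.048,[.545,-.022,.115],loss="soft_l1",f_scale=.002);print("belly",f.x,k.sum())
k=(np.hypot(P[:,0]-.546,P[:,1]+.022)<.04)&(P[:,2]>.186)&(P[:,2]<.196);print("rim top",P[k].mean(0),np.nanmax(P[np.hypot(P[:,0]-.546,P[:,1]+.022)<.033][:,2]))
for z0 in(.152,.162,.172,.182):
    k=(np.hypot(P[:,0]-.546,P[:,1]+.022)<.036)&(abs(P[:,2]-z0)<.004)&(P[:,0]>.55)
    if k.sum()>15:
        N=P[k];g=least_squares(lambda p:np.hypot(N[:,0]-p[0],N[:,1]-p[1])-.032,[.546,-.022],loss="soft_l1",f_scale=.002);print("neck axis",z0,g.x,k.sum())
E
```

```text
[ 0.54725226 -0.02229985  0.16219732] 37.025 [-4.23695391  5.26173748 22.47117368] 0.06293052167338115
tilt 0.46338257951808365
[0.041, -0.026, -0.356, 0.002, 0.046, -0.0]
scene belly exp px [328.69997717 271.20049397] ring [328.58295015 273.06791685] crop0 248 195
top belly exp px [280.57542432 209.38167039] ring [281.38280977 211.41336126] crop0 200 138
ring z 130 0.10603337585049355 0.10753429572924011
ring z 115 0.09016792712590815 0.10835814417098932
belly [ 0.5476013  -0.0245295   0.11449005] 558
rim top [ 0.5563106  -0.02739643  0.18941727] 0.26704311427546135
neck axis 0.152 [ 0.54828317 -0.02349718] 75
neck axis 0.162 [ 0.54775024 -0.02355771] 57
neck axis 0.172 [ 0.54783567 -0.02380666] 70
neck axis 0.182 [ 0.54778405 -0.02353733] 66
```

```bash
python3 - <<'E'
from h import *
b=pickle.load(open("scene4.pkl","rb"));crop(b,0,0,640,480,1.25,"pics/full.png")
c=pickle.load(open("scene4.pkl","rb"));W=cloud(c)
P=W[220:275,210:295].reshape(-1,3);k=(P[:,2]>.002)&(P[:,2]<.05)&(P[:,1]<-.22);print("scoop zs",np.percentile(P[k,2],[5,50,98]))
E
```

```text
scoop zs [0.00219043 0.00540073 0.04605911]
```

View pics/full.png

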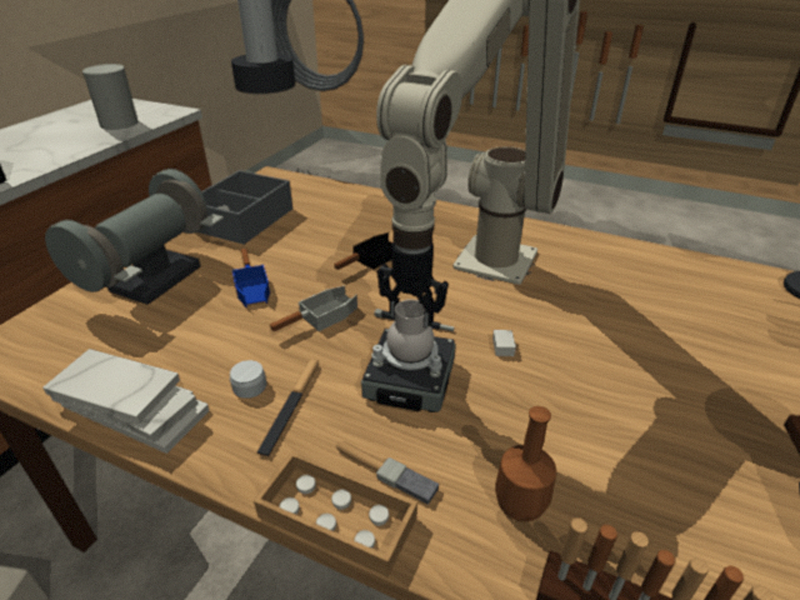

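The picture shows the flask pressed in the ring (410,345), the scoop flat (320,312), bystanders in place and no chips on the bench. Handing in.

```bash
python3 - <<'E'
from workcell import *
o=get_obs();print(o["eef_pos"],o["ft_force"],o["grip_width"],o["clock"]);print(job_done())
E
```

```text
[ 0.54728284 -0.02227511  0.16218709] [-4.61211642  4.80155041 22.11436598] 0.06316545602935177 37.125
the job is handed in; nothing more can be done
None
```

I poured the chips into the flask and set the scoop back flat where it started. I then seated the flask in the sprung ring and handed in at 37.1 s with the arm still holding it pressed down.

**Last checks:**
- **Ring:** it reads about 16 mm lower than at the start, which is its full travel.
- **Flask:** the belly centre is about 25 mm above the ring and within about 3 mm of its axis. The neck is upright.
- **Force:** the wrist reads 22 N of upward push, and the grip is steady at 63 mm opening.
- **Bench:** in the last scene picture the bystanders look unmoved, and the scoop looks flat and empty.

**Weaker checks:**
- **Chips:** I could not see or count them inside the flask. I infer all six are there because the scoop looks empty and no chips show on the bench.
- **Side force:** about 5 to 7 N of sideways force on the wrist remained at the end.

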